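# Crank the liquid limit device and set its drop gauge

### The job

Set up the drop check of the liquid limit device. Take its crank by the free-spinning black grip and, without letting go and with a light, steady hand that never strains the crank, turn it over the top towards the device's back until the brass cup has dropped once and stands at the top of its next lift, then stop and let go. Slide the square gauge block of the brass grooving tool under the raised cup, gently, without pressing on the device or prising the cup up, and leave it lying flat on the base below the cup's lowest point, with the dish, the squeeze bottle and the tin left alone.

Things in the scene. Friction and masses are not known exactly. Their poses are not given: they have to be found in the camera images.
- device: liquid limit device, 155x145x97 mm, standing firm: black block base, two black cheeks at its back, brass cup over its front. Origin on the bench under it; +x front (cup end), +y the crank's side, z up. Base x -69..77, y -73..24, top z 50. Cheeks x -66..-20, y -52..2, top z 97. Cup at rest: 88 mm across, centre x 24, y -24, rim z 78, lowest point z 51 (mm).
- crank_shaft (a point): point on the axis of the crank shaft (along the device's y), level with the grip's middle: x -32, y 60, z 68.5 mm in the device's frame, whose axes it has. The grip circles round it at a throw of 40 mm, lowest 28 mm over the bench. Arm of the crank: 5 mm thick, in the plane y 35..40. Readings are off by a millimetre or more, enough to strain the crank: feel where the circle really runs.
- grip_centre (a point): middle of the crank's black grip, a sleeve 16 mm in diameter, 34 mm long, along the device's y, that spins freely on the crank pin with 0.3 mm of play, so the hand can hold it all the way round without turning. Take it lightly but firmly (some 10 N).
- grip: the same black sleeve as a body; origin at its middle. It turns freely about its own y axis, so only its position tells.
- crank_pin: steel pin at the crank arm's end, inside the sleeve, 8 mm thick, 34 mm long, along y; origin at its middle. The crank is strained when sleeve and pin press on one another with more than 15 N, drive and sideways push together. Turning alone takes 3 to 6 N; a hand 1 mm off the circle adds 5 to 10 N on a stiff arm.
- device_crank (a joint): crank angle, rad, endless. In the device's x-z plane the grip stands at 3.753 + angle from the shaft (0 = +x, pi/2 = up). Turn it so that it grows: over the top to the back, down, forward underneath. Starts at -1.65 to -0.45, cup down. The snail cam lifts the cup, keeps it level from 3.6 and drops it at 4.3 to 4.6; next lift: level from 9.85, drops from 10.6. Friction holds it where left.
- device_cup (a joint): cup angle about its hinge (along y at x -58, z 86.5 mm of the device), rad: 0 = down on the base, about 0.13 = top of the cam's lift, when the cup's lowest point is about 12 mm over the base. The cup (0.2 kg) only rests on the cam and can be pushed up.
- wear_spot (a point): point on top of the base (50 mm over the bench) right below the cup's lowest point, x 25, y -24.5 mm in the device's frame, whose axes it has. From here the base's top reaches 52 mm to the front, 48 mm to either side, 70 mm to the two front corners; the cup's rim reaches 44 mm all round.
- tool: brass grooving tool, 111x11x21 mm, 60 g, loose, lying on the bench: 10 mm gauge block at one end, round shank, curved blade 12 mm wide at the other end. Origin under its middle, +y towards the block, z up. It balances 40 mm from the block's centre: laid down with that point over the base it stays.
- tool_shank (a point): point on the axis of the grooving tool's round shank (9 mm in diameter, axis 5 mm over its support), 57 mm from the block's centre and 10 mm from where the blade begins. A good place to take the tool: it stays outside the cup's rim when the block is under the cup.
- gauge_block (a point): centre of the tool's 10x10x10 mm gauge block; the direction from tool_shank to here is the tool's +y. Lying flat on the base, the centre is 5 mm over it.
- dish: bystander: spun steel dish, 117 mm across, 17 mm high, loose; origin under its middle
- bottle: bystander: white squeeze bottle, 54 mm across, 158 mm high, loose, the one beside the pale green glass plate; origin under its middle
- tin_a: bystander: white round lidded tin, 57 mm across, 38 mm high, loose, the nearest one to the device; origin under its middle
Mind the look-alikes: they are no part of the job. Leave any orange look-alike of the tool alone.

How it is judged:
On the way, in this order (a step that is already met when the one before it is completed fails the run):
1. the cup has been lifted and has dropped once (crank past 4.55, cup down) (value of joint device_crank between 4.55 and 6.6 rad and value of joint device_cup below 0.035 rad), for 0.05 s.
2. the cup stands at the top of the next lift, the crank at rest and let go (value of joint device_crank between 9.5 and 10.7 rad and value of joint device_cup above 0.11 rad and contact force between the fingers and device below 0.1 N and velocity of joint device_crank below 0.1 rad/s), for 0.2 s.
At the end, for the whole second after the job is handed in: the crank stands where the cam holds the cup at the top of its second lift (9.5 to 10.7 rad, cup 0.105 to 0.16 rad); the gauge block lies flat (within 0.1 rad, 1.5 mm) on the base with its centre within 9 mm of the wear spot below the cup; the tool is let go and at rest (value of joint device_crank between 9.5 and 10.7 rad and value of joint device_cup between 0.105 and 0.16 rad and horizontal distance between gauge_block and wear_spot below 0.009 m and z of gauge_block in the frame of wear_spot between 0.003 and 0.0065 m and angle between gauge_block's own z axis and vertical below 0.1 rad and linear speed of tool below 0.01 m/s); the robot touches nothing.
It fails at once if the crank is strained: over 15 N between its grip and its pin (contact force between grip and crank_pin above 15 N).
It fails at once if the hand leaves the grip (over 60 mm) while the crank is under way, between 0.2 and 9.3 rad (value of joint device_crank between 0.2 and 9.3 rad and distance between the grasp point and grip_centre above 0.06 m).
It fails at once if the crank is turned backwards from the start, jerked (over 8 rad/s forward or 2 rad/s back) or turned on until the cup drops a second time (value of joint device_crank below -2.1 rad or value of joint device_crank above 10.9 rad or velocity of joint device_crank above 8 rad/s or velocity of joint device_crank below -2 rad/s).
It fails at once if the grooving tool presses on the device with over 15 N, or the cup is prised up (over 0.2 rad) (contact force between tool and device above 15 N or value of joint device_cup above 0.2 rad).
It fails at once if the dish, the squeeze bottle or the loose tin is moved by over 15 mm (distance of any of dish, bottle, tin_a from where it was at the start of the episode above 0.015 m).
It also fails if it takes over 72 s, if anything falls off the work surface, if the arm or the gripper's body presses on something with over 40 N, if the wrist force passes 120 N, or if a joint passes its speed limit or range.

### The arm

A 6-joint arm with a two-finger parallel gripper is mounted at the origin on a cart in front of the work surface, level with it; the furniture and walls round the work are solid. World frame = base frame: x ahead of the robot, y to its left, z up, the work surface at z = 0. Lengths are in m, angles in rad, forces in N, time in s.
With the tool pointing down it reaches from about 0.325 to 0.75 m from the base axis. Payload 7.6 kg.
Tool frame: the origin (TCP) lies between the finger pads; the fingertips stand 8 mm ahead of it and the grasp point (between the pads) lies 11 mm behind it; z points along the fingers, y is the direction in which the jaws open and shut (so a half turn about z gives the same grasp; the last joint's range is limited). The gripper opens to 85 mm and grips with 20 to 120 N. Pads are 22 mm wide; open, the fingers measure 114 mm over their backs; the gripper's body (76 mm by 85 mm) begins 54 mm behind the grasp point. The pads swing forward as they close: fully open they stand 13 mm farther back than shut.
Start: joints at [1.114, 0.052, 1.401, -0, 1.689, -0.07], TCP at [0.198, 0.486, 0.239] pointing down, gripper open.
Joint ranges: [-2.9, 2.9], [-0.91, 2.17], [0.12, 2.37], [-1.06, 4.2], [0.26, 2.73], [-2.93, 2.93]. Speed limits (rad/s): [2.57, 2.57, 3.01, 3.14, 3.14, 3.14].

### API

Orientations are given as a rotation vector (axis times angle).
In Python, from plant import * gives the robot as it stands.
- The arm moves only by the shell command python3 -m handwheel 'ROWS' [OPENING]. ROWS is JSON, a list of rows, each a list of 6 numbers: the shift along the tool's x, y, z in mm, then the turn, a rotation vector about the tool's x, y, z in degrees. A call has 1 to 10 rows; each row shifts and turns the commanded pose from where the row before left it, along the tool's axes as they then stand; what a row does not reach is not made up. A row lasts 1/8 s, in which the tool goes at most 62.5 mm and 10.7 degrees, less where a joint would pass 70% of its speed; a pose out of reach is approached as far as the arm can. A call with a gripper value outside its range is refused whole. OPENING is the finger opening in mm, from 0 to 85.4, set as the call begins (- or left out, the last holds). The fingers move at their own pace and stop on an object; the grip force is fixed at half the most. Time passes only in rows, so rows that do not move let the fingers close. It gives the time, the measured TCP pose, the force and the opening at its end, in the units of the state.
- observe(): the state, without advancing time (a new reading comes with each control period).
- camera(name): name is "scene" or "top" or "wrist"; returns a dict with "image" (480x640x3 uint8, red, green, blue), "intrinsics" (3x3 intrinsics, pixels), "k1" (the pictures are not rectified: a ray, as slopes to the right and down, at radius r is drawn at 1 + k1 r^2 times it, then the intrinsics apply), "eye" and "rotation" of the camera in the world. Camera axes: x right, y down, z forward; pixel columns grow to the right and rows downward; lengths in m; the calibration is good to about 2 mm. A picture is of the moment at which its call begins. There is no depth.
- finish_job(): hands the job in, once; it reports no verdict.
The state is a dict: "time_s": time; "joint_positions": joint angles; "qd": joint speeds; "joint_efforts": joint torques, N m; "eef_pos": TCP position; "tcp_rot": TCP orientation; "ft_force": force on the tool from outside, world axes, zero at the start; "wrist_torque": the same for the moment, N m; "grip_width": opening from 0.0 (shut) to 1.0 (fully open).
Only numpy, scipy, OpenCV 4.12 (cv2) and the standard library are available. Lean on these libraries where they do the work, as an engineer would, in place of code of your own. Each camera call takes 0.05 s, during which the arm holds its last target. There are 200 camera calls.

## Working session

There is one attempt and no reset: what is moved stays moved. The work goes in short steps, Python scripts to look and compute and a shell command to move; the robot and the scene stay as the last step left them, time stands still between calls to the robot, and variables do not carry over. Pictures are saved under pics/ and viewed, about 8 in all and at most 12, crops included, and the job is handed in when it is done.

```bash
mkdir -p pics; ls; cat > h.py <<'E'
from plant import *
import numpy as np, cv2
from scipy.spatial.transform import Rotation as R
def ray(c,u,v):
    K=np.array(c["intrinsics"]);x,y=(u-K[0,2])/K[0,0],(v-K[1,2])/K[1,1]
    rd=np.hypot(x,y);r=rd
    for _ in range(20): r=rd/(1+c["k1"]*r*r)
    s=r/rd if rd>0 else 1
    return np.array(c["eye"]),np.array(c["rotation"])@np.array([x*s,y*s,1])
def onz(c,u,v,z):
    e,d=ray(c,u,v);return e+d*(z-e[2])/d[2]
def proj(c,p):
    K=np.array(c["intrinsics"]);q=np.array(c["rotation"]).T@(np.array(p)-np.array(c["eye"]))
    x,y=q[:2]/q[2];k=1+c["k1"]*(x*x+y*y);return np.array([K[0,0]*x*k+K[0,2],K[1,1]*y*k+K[1,2]])
def tri(c1,p1,c2,p2):
    A=[];
    e1,d1=ray(c1,*p1);e2,d2=ray(c2,*p2)
    t=np.linalg.lstsq(np.c_[d1,-d2],e2-e1,rcond=None)[0]
    a,b=e1+t[0]*d1,e2+t[1]*d2
    return (a+b)/2,np.linalg.norm(a-b)
def save(n,im): cv2.imwrite("pics/"+n,im[:,:,::-1])
E
python3 - <<'E'
from h import *
import pickle
cs={n:camera(n) for n in("scene","top")}
pickle.dump(cs,open("c0.pkl","wb"))
for n,c in cs.items(): save(n+"0.png",c["image"]);print(n,c["eye"],c["intrinsics"],c["k1"],np.round(c["rotation"],3).tolist())
print(observe())
E
```

```text
pics
scene [ 0.00847845 -0.29264297  0.85280898] [[610.1098123    0.         330.41613647]
 [  0.         610.1098123  237.09253692]
 [  0.           0.           1.        ]] -0.09918605300417875 [-2.197, 1.004, -0.376]
top [0.3748343  0.20549675 0.95620294] [[433.60572884   0.         315.87795471]
 [  0.         433.60572884 242.53257113]
 [  0.           0.           1.        ]] 0.016062747798308838 [-2.152, 2.09, -0.188]
{'time_s': 0.1, 'joint_positions': array([ 1.11370913e+00,  5.27486301e-02,  1.40161109e+00, -5.68120048e-06,
        1.68860186e+00, -7.02801001e-02]), 'qd': array([-0.00074278, -0.00196718, -0.0033844 ,  0.00044274,  0.00298704,
        0.00154649]), 'joint_efforts': array([ 1.54866182e-03, -3.82577384e+01, -3.60988176e+01,  4.99718249e-05,
        4.68038837e-03,  1.36565438e-05]), 'eef_pos': array([0.19790526, 0.48599487, 0.23857592]), 'tcp_rot': array([-6.03747771e-01, -3.08267437e+00,  2.07805976e-03]), 'ft_force': array([-0.33274386, -0.80309064,  0.04279719]), 'wrist_torque': array([ 0.01892155, -0.00088405,  0.02256131]), 'grip_width': 1.0041414962933783}
```

View pics/top0.png

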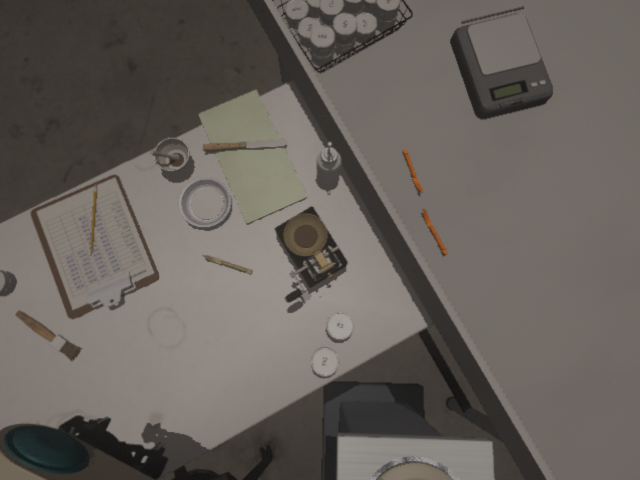

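View pics/scene0.png

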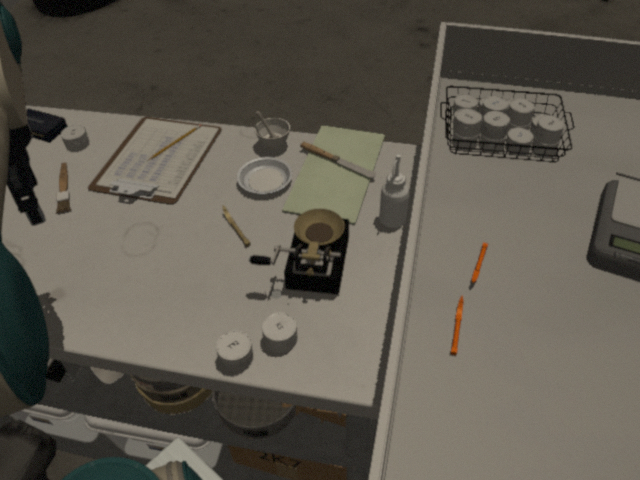

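The top view shows the device with its cup at (305,235), the grip at (293,295), the tool at (205..252, 257..271), the dish at (206,203), the bottle at (329,165) and the tin at (340,327). In the scene view the grip is at (260,260) and the tool at (235,227). I'll zoom in on both.

```bash
sed -i 's/np.array(c\["rotation"\])/R.from_rotvec(c["rotation"]).as_matrix()/g' h.py
python3 - <<'E'
from h import *
import pickle
cs=pickle.load(open("c0.pkl","rb"))
t=cs["top"]["image"][190:320,190:360];s=cs["scene"]["image"][195:310,210:370]
a=cv2.resize(t,(680,520),interpolation=cv2.INTER_CUBIC)
b=cv2.resize(s,(800,575),interpolation=cv2.INTER_CUBIC)
g=lambda x:(255*(x/255.)**.6).astype(np.uint8)
save("tz.png",g(a));save("sz.png",g(b))
for n,c in cs.items():
    hsv=cv2.cvtColor(c["image"],cv2.COLOR_RGB2HSV)
    # brass
    m=cv2.inRange(hsv,(10,70,60),(30,255,255))
    k,l,st,ce=cv2.connectedComponentsWithStats(m)
    for i in range(1,k):
        if st[i,4]>50: print(n,st[i],ce[i].round(1),onz(c,*ce[i],.005).round(4))
E
```

```text
scene [ 89 117  78  77 462] [115.5 158.3] [0.4727 0.781  0.005 ]
scene [150 127  47  32 182] [173.2 142.6] [0.5929 0.7235 0.005 ]
scene [150 127  71  77 326] [183.6 178.8] [0.5279 0.6049 0.005 ]
scene [301 142  38  18 208] [318.2 150.3] [0.784  0.4481 0.005 ]
scene [ 59 163   9  29 214] [ 63.1 177.7] [0.3576 0.817  0.005 ]
scene [ 57 200  14  12  92] [ 62.5 204.9] [0.3095 0.7398 0.005 ]
scene [223 206  27  40 208] [235.  226.2] [0.5029 0.4141 0.005 ]
scene [ 294  209   50   51 1577] [317.8 229.2] [0.602  0.2844 0.005 ]
scene [471 242  18  42 261] [479.  262.4] [7.308e-01 2.000e-04 5.000e-03]
scene [450 295  14  61 394] [457.1 325.8] [ 0.5852 -0.0475  0.005 ]
scene [133 378  72  28 270] [162.8 395. ] [0.1761 0.2267 0.005 ]
top [203 143  38   8 239] [220.6 146.2] [0.7742 0.4437 0.005 ]
top [403 149  21  44 224] [412.2 170.6] [ 0.7267 -0.0011  0.005 ]
top [172 155  11  11  53] [178.2 161.2] [0.7346 0.539  0.005 ]
top [  31  175  127  143 1248] [ 83.1 254.8] [0.51  0.73  0.005]
top [ 90 192   7  62 193] [ 92.8 221. ] [0.5873 0.7182 0.005 ]
top [423 208  26  47 233] [434.  231.9] [ 0.584  -0.0481  0.005 ]
top [ 283  213   51   60 1673] [307.  237.7] [0.5628 0.2354 0.005 ]
top [205 256  37  15 126] [223.1 262.5] [0.5017 0.4192 0.005 ]
top [ 16 311  39  30 347] [ 36.  326.1] [0.353  0.8103 0.005 ]
top [ 61 343  18  16 155] [ 69.6 350.1] [0.3049 0.7318 0.005 ]
```

View pics/tz.png

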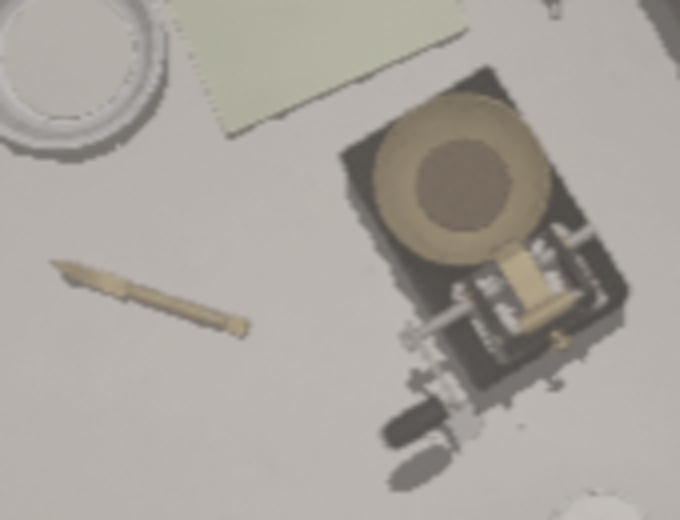

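View pics/sz.png

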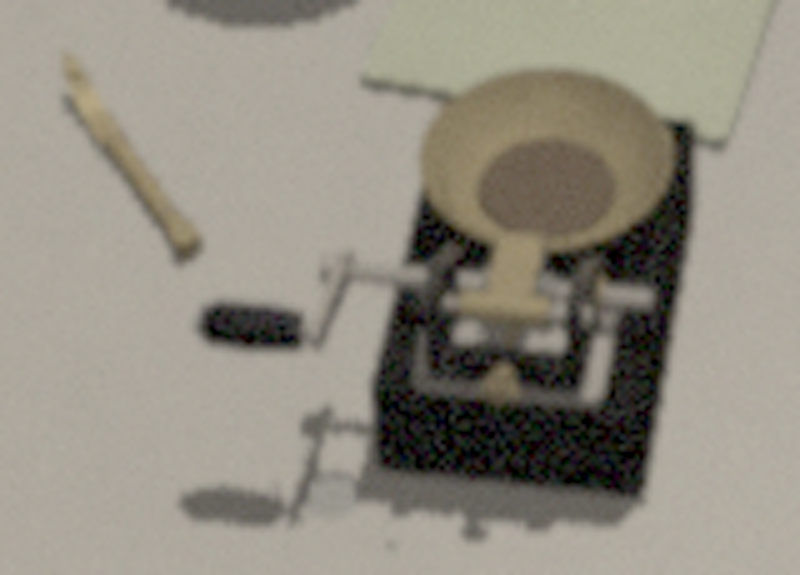

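```bash
cat > m.py <<'E'
from h import *
import pickle
cs=pickle.load(open("c0.pkl","rb"));T,S=cs["top"],cs["scene"]
t=lambda U,V:((U+.5)/4-.5+190,(V+.5)/4-.5+190)
s=lambda U,V:((U+.5)/5-.5+210,(V+.5)/5-.5+195)
print("cup",onz(T,*t(461,179),.078),onz(S,*s(549,160),.078),tri(T,t(461,179),S,s(549,160)))
fl,fr=onz(T,*t(340,155),.05),onz(T,*t(488,68),.05)
print("front corners",fl,fr,np.linalg.norm(fl-fr))
br=onz(T,*t(628,292),.05);print("br",br,np.linalg.norm(br-fr)); bl=onz(T,*t(476,390),.05);print("bl",bl,np.linalg.norm(bl-fl),np.linalg.norm(bl-br))
fS=onz(S,*s(690,125),.05);print("fr scene",fS)
print("grip",tri(T,t(414,423),S,s(251,325)))
print("knob?",tri(T,t(408,338),S,s(330,270)))
for n,a,b in(("block",(238,326),(188,247)),("bladestart",(118,287),(95,117)),("bladeend",(52,264),(68,60))):
  print(n,onz(T,*t(*a),.005),onz(S,*s(*b),.005))
E
python3 m.py
```

```text
cup [0.55529159 0.2377606  0.078     ] [0.55745187 0.23683331 0.078     ] (array([0.55609902, 0.23706261, 0.07851101]), np.float64(0.0022526041120811725))
front corners [0.57230963 0.30394404 0.05      ] [0.62259881 0.22629258 0.05      ] 0.09251351477230556
br [0.50280382 0.14878238 0.05      ] 0.14268381559167234
bl [0.44899804 0.22715038 0.05      ] 0.14526877506564762 0.09506106172780043
fr scene [0.62488034 0.22807018 0.05      ]
grip (array([0.42911017, 0.25646702, 0.08547137]), np.float64(0.0008445329324949254))
knob? (array([0.47237042, 0.26241731, 0.07284194]), np.float64(0.0006725128840110583))
block [0.48411364 0.36052903 0.005     ] [0.48562744 0.36076531 0.005     ]
bladestart [0.50389834 0.42817566 0.005     ] [0.51013817 0.4409484  0.005     ]
bladeend [0.51572073 0.4656695  0.005     ] [0.52520353 0.47407815 0.005     ]
```

```bash
python3 -m handwheel '[[-49.6,-20.7,0,0,0,0],[-49.6,-20.7,0,0,0,0],[-49.6,-20.7,0,0,0,0],[-49.6,-20.7,0,0,0,0],[-49.6,-20.7,0,0,0,0],[-49.6,-20.7,0,0,0,0],[0,0,10,0,0,8.8],[0,0,10,0,0,8.8],[0,0,10,0,0,8.8],[0,0,10,0,0,8.8]]' 85
python3 - <<'E'
from h import *
import pickle
c=camera("wrist");pickle.dump(c,open("w1.pkl","wb"));save("w1.png",c["image"])
o=observe();print(o["eef_pos"],R.from_rotvec(o["tcp_rot"]).as_matrix().round(4),o["ft_force"],o["joint_positions"],c["eye"],c["k1"])
print("grip",proj(c,[.429,.2565,.0855]),"wear",proj(c,[.5558,.2376,.05]))
E
```

```text
time_s: 1.35
eef_pos: [0.4266, 0.2588, 0.1985]
tcp_rot: [-1.515, -2.752, 0.001]
ft_force: [0.4, 0.1, -0.1]
grip_width: 0.995
[0.42614098 0.25856801 0.19697991] [[-5.30e-01  8.48e-01 -2.80e-03]
 [ 8.48e-01  5.30e-01 -1.40e-03]
 [ 3.00e-04 -3.10e-03 -1.00e+00]] [ 0.13401938  0.71833715 -1.9778819 ] [ 4.71250921e-01 -4.17618080e-03  1.54226882e+00  5.82544177e-05
  1.60666184e+00 -8.73302678e-02] [0.38248142 0.32950505 0.33353073] -0.0026139586626427683
grip [320.47148293 241.2784324 ] wear [427.83805912 315.88267724]
```

View pics/w1.png

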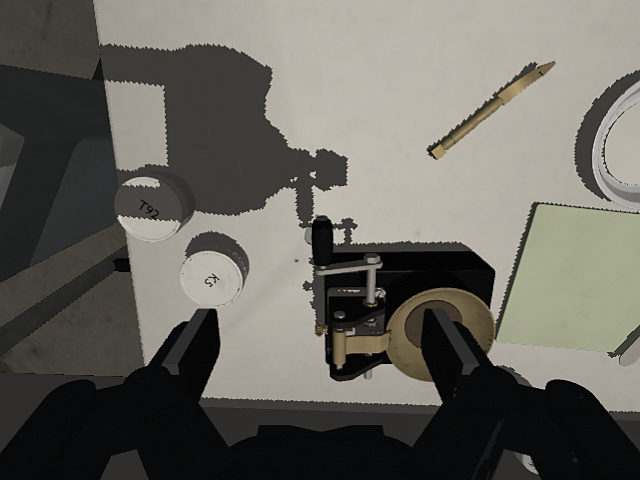

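The wrist view has the grip at (322,240), 2 px from the predicted point. The K5 tin is at (210,275) and the tool's block at (437,152). Next I'll refine the grip's axis from this view.

```bash
python3 - <<'E'
from h import *
import pickle
cs=pickle.load(open("c0.pkl","rb"));T,S=cs["top"],cs["scene"];c=pickle.load(open("w1.pkl","rb"))
g=c["image"].max(2)
m=np.zeros_like(g);m[212:266,308:338]=(g[212:266,308:338]<60)
k,l,st,ce=cv2.connectedComponentsWithStats(m);i=1+st[1:,4].argmax();print(st[i],ce[i])
for v in range(214,268,4):
    r=g[v,300:350].astype(int); d=np.where(r<60)[0]+300; print(v,d.min() if len(d) else None,d.max() if len(d) else None,end=" | ")
t=lambda U,V:((U+.5)/4-.5+190,(V+.5)/4-.5+190)
s=lambda U,V:((U+.5)/5-.5+210,(V+.5)/5-.5+195)
print()
for z in(.082,.0855): 
  a,b=onz(c,320.5,222,z),onz(c,322.5,260,z);print(z,onz(c,321.5,241,z),np.degrees(np.arctan2(*(a-b)[1::-1])),np.linalg.norm(a-b))
print(tri(T,t(414,423),c,(321.5,241)),tri(S,s(251,325),c,(321.5,241)))
cup=(440.5,333.5)
print("cup",onz(c,*cup,.078),tri(T,t(461,179),c,cup))
# base crank-side top edge and front edge
fl,fr=onz(c,494,270,.05),onz(c,498,350,.05);print(fl)
print("tin",onz(T,340,327,.038),"block",onz(c,437,152,.005),"blade-start",onz(c,505,100,.005))
E
python3 -c "
import cv2;i=cv2.imread('pics/w1.png')[205:395,300:510];cv2.imwrite('pics/w1z.png',cv2.convertScaleAbs(cv2.resize(i,None,fx=3,fy=3,interpolation=cv2.INTER_CUBIC),alpha=1.8,beta=20))"
```

```text
[ 308  216   30   50 1104] [322.92934783 242.47373188]
214 310 311 | 218 300 327 | 222 303 343 | 226 300 343 | 230 312 349 | 234 312 349 | 238 312 349 | 242 312 349 | 246 312 342 | 250 312 333 | 254 313 349 | 258 309 349 | 262 309 349 | 266 314 349 | 
0.082 [0.43018559 0.25606417 0.082     ] 125.23879759769045 0.029977318414994767
0.0855 [0.4295218  0.25708608 0.0855    ] 125.23879759769045 0.029560189994986028
(array([0.42917684, 0.25687582, 0.085233  ]), np.float64(0.0008314426076035239)) (array([0.42977876, 0.25680322, 0.0846755 ]), np.float64(0.00020989745184018393))
cup [0.5578459  0.23907546 0.078     ] (array([0.55582011, 0.23870656, 0.0795696 ]), np.float64(0.002598918068761203))
[0.57623365 0.30392792 0.05      ]
tin [0.36929582 0.15961845 0.038     ] block [0.48700079 0.3601837  0.005     ] blade-start [0.50915002 0.42572477 0.005     ]
```

View pics/w1z.png

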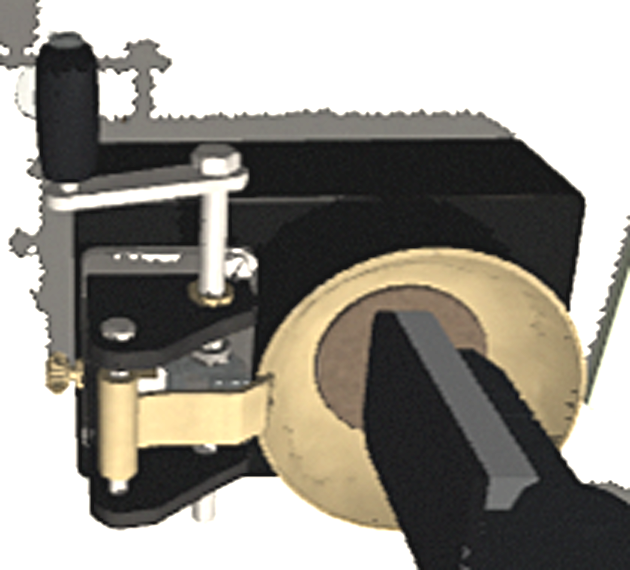

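```bash
python3 - <<'E'
from h import *
import pickle
cs=pickle.load(open("c0.pkl","rb"));T,S=cs["top"],cs["scene"];c=pickle.load(open("w1.pkl","rb"))
w=lambda U,V:((U+.5)/3-.5+300,(V+.5)/3-.5+205)
t=lambda U,V:((U+.5)/4-.5+190,(V+.5)/4-.5+190)
s=lambda U,V:((U+.5)/5-.5+210,(V+.5)/5-.5+195)
ex,ey=np.array([np.cos(np.radians(32.8)),np.sin(np.radians(32.8)),0]),np.array([-np.sin(np.radians(32.8)),np.cos(np.radians(32.8)),0])
O=np.array([.522,.2448,0])
D=lambda p:np.round(1000*np.array([(p-O)@ex,(p-O)@ey,p[2]]),1)
print("bolt",D(onz(c,*w(215,160),.0685)),D(tri(S,s(340,265),c,w(215,160))[0]))
# shaft between bolt and cheek
print("shaft", [D(onz(c,*w(u,v),.0685)) for u,v in((214,190),(211,285),(203,505))])
a,b=onz(c,*w(67,50),.084),onz(c,*w(70,178),.084);print("grip axis",D((a+b)/2),np.degrees(np.arctan2(*(a-b)[1::-1])))
print("base front corner y=24",D(onz(c,*w(582,196),.05)),"bottom",D(onz(c,*w(515,137),0)),"hinge",[D(onz(c,*w(u,v),.0865)) for u,v in((118,325),(120,490))])
print("grip",D(np.array([.4295,.2568,.085])))
E
```

```text
bolt [-31.5  39.8  68.5] [-30.9  40.1  72.6]
shaft [array([-31.4,  31.2,  68.5]), array([-31.2,   2.6,  68.5]), array([-30.8, -71.2,  68.5])]
grip axis [-70.3  58.2  84. ] 123.71094821534133
base front corner y=24 [77.3 20.3 50. ] bottom [78.1 19.6  0. ] hinge [array([-57.8,   0.8,  86.5]), array([-56.8, -51.2,  86.5])]
grip [-71.3  60.2  85. ]
```

```bash
python3 -m handwheel '[[-0.9,1.4,30,0,0,-1],[0,0,35,0,0,0],[0,0,30,0,0,0],[0,0,20,0,0,0],[0,0,9,0,0,0],[0,0,0,0,0,0],[0,0,0,0,0,0]]' 85
python3 -m handwheel '[[0,0,0,0,0,0],[0,0,0,0,0,0],[0,0,0,0,0,0],[0,0,0,0,0,0]]' 24
python3 - <<'E'
from h import *
import pickle
c=camera("wrist");pickle.dump(c,open("w2.pkl","wb"));save("w2.png",c["image"][200:480,180:500].repeat(2,0).repeat(2,1))
o=observe();print(o["eef_pos"],R.from_rotvec(o["tcp_rot"]).as_matrix().round(4).tolist(),o["ft_force"],o["grip_width"])
E
```

```text
time_s: 2.28
eef_pos: [0.429, 0.2592, 0.0764]
tcp_rot: [1.482, 2.769, 0.002]
ft_force: [0.1, 0.6, 0.0]
grip_width: 0.997
time_s: 2.78
eef_pos: [0.4284, 0.2589, 0.0754]
tcp_rot: [-1.484, -2.769, 0.0]
ft_force: [-1.3, -0.6, 1.8]
grip_width: 0.29
[0.42839144 0.2589113  0.07540011] [[-0.5539, 0.8326, -0.0002], [0.8326, 0.5539, -0.0001], [0.0, -0.0002, -1.0]] [-1.46581882 -1.84732474  1.23089029] 0.2837033655327812
```

View pics/w2.png

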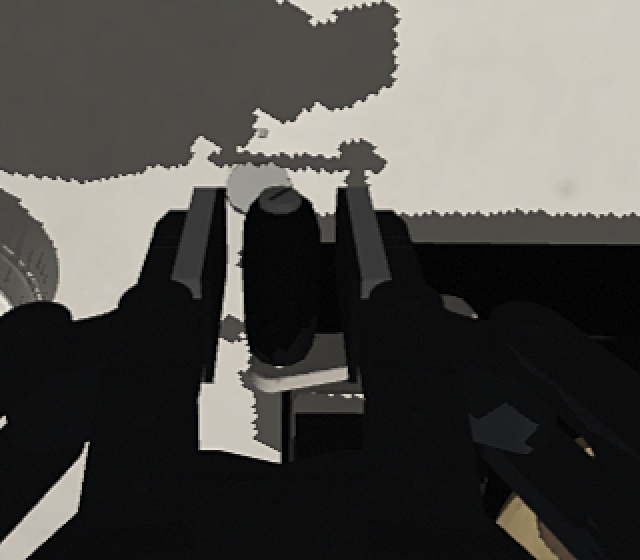

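```bash
python3 -m handwheel '[[0,0,2,0,0,0],[0,0,0,0,0,0],[0,0,0,0,0,0]]' 18.5
python3 -m handwheel '[[0,0,0,0,0,0],[0,0,0,0,0,0]]' 17
python3 -m handwheel '[[0,0,0,0,0,0],[0,0,0,0,0,0]]' 16.3; python3 -c "
from h import *
o=observe();print(o['ft_force'],o['grip_width']*85.4,o['wrist_torque'])"
```

```text
time_s: 3.2
eef_pos: [0.4279, 0.2586, 0.0729]
tcp_rot: [-1.483, -2.768, 0.002]
ft_force: [-4.2, -2.5, 1.6]
grip_width: 0.271
time_s: 3.45
eef_pos: [0.4279, 0.2586, 0.0728]
tcp_rot: [-1.483, -2.768, 0.003]
ft_force: [-4.1, -2.7, 1.6]
grip_width: 0.271
time_s: 3.7
eef_pos: [0.4279, 0.2586, 0.0729]
tcp_rot: [-1.483, -2.768, 0.002]
ft_force: [-4.2, -2.9, 1.4]
grip_width: 0.276
[-4.15698206 -2.87703622  1.44381108] 23.59765444395124 [-0.50223822  0.65700203 -0.05253466]
```

```bash
python3 -m handwheel '[[0,0,0,0,0,0]]' -
python3 - <<'E'
from h import *
import pickle
c=camera("wrist");pickle.dump(c,open("w3.pkl","wb"))
im=cv2.resize(c["image"][270:430,230:390],(640,640),interpolation=cv2.INTER_CUBIC);im=(255*(im/255.)**.45).astype(np.uint8)
save("w3.png",im[:600]);o=observe();print(o["eef_pos"],o["ft_force"],o["grip_width"])
E
```

```text
time_s: 3.82
eef_pos: [0.4279, 0.2586, 0.0729]
tcp_rot: [-1.483, -2.768, 0.002]
ft_force: [-3.9, -3.3, 1.3]
grip_width: 0.281
[0.42790033 0.25860401 0.07284921] [-3.97037717 -2.80736274  1.63420897] 0.28274222128276155
```

View pics/w3.png

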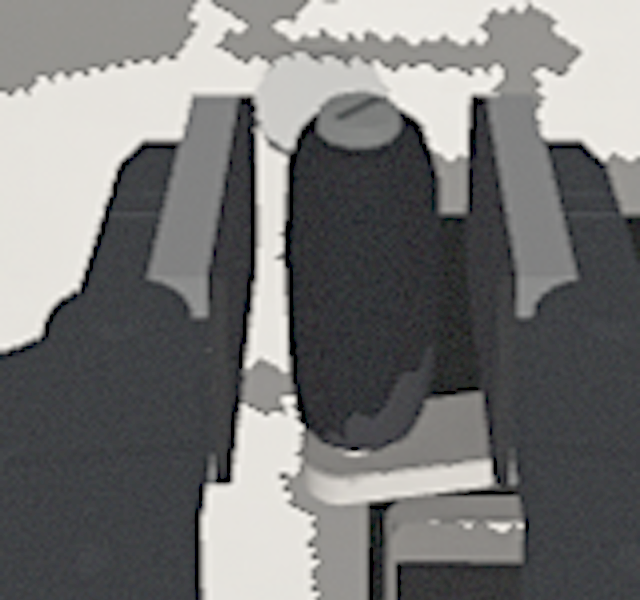

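```bash
python3 -m handwheel '[[0,0,0,0,0,0],[0,0,0,0,0,0]]' 32
python3 -m handwheel '[[0,-1,0,0,0,0],[0,0,0,0,0,0],[0,0,0,0,0,0]]' 16.5
python3 -c "
from h import *
o=observe();print(o['eef_pos'],o['ft_force'],o['grip_width']*85.4,o['wrist_torque'])"
```

```text
time_s: 4.12
eef_pos: [0.4288, 0.2592, 0.0735]
tcp_rot: [1.483, 2.769, 0.002]
ft_force: [0.2, 0.1, -0.7]
grip_width: 0.375
time_s: 4.5
eef_pos: [0.4277, 0.2584, 0.0733]
tcp_rot: [1.484, 2.769, 0.0]
ft_force: [-0.6, -1.2, 0.6]
grip_width: 0.273
[0.42767481 0.25842052 0.07329768] [-0.6279491  -1.21443857  0.59634701] 23.274826047735264 [-0.08844551  0.06874687 -0.06439606]
```

```bash
cat > gap.py <<'E'
from h import *
import pickle,sys
c=camera("wrist");pickle.dump(c,open("wl.pkl","wb"))
def rep(c):
    for v in(305,315,325,335):
        r=c["image"][v,270:370].max(1).astype(int);print(v,''.join('#' if x<35 else '+' if x<90 else '.' for x in r))
rep(c)
if len(sys.argv)>1: rep(pickle.load(open(sys.argv[1],"rb")))
o=observe();print(o["time_s"],o["eef_pos"].round(5),o["ft_force"].round(2),(o["grip_width"]*85.4).round(2))
E
python3 gap.py w3.pkl; python3 -m handwheel '[[0,0,0,0,0,0],[0,0,0,0,0,0]]' 12;python3 gap.py
```

```text
305 ++++++++++++++++++######...+++....#################################+.........######+++++++++++++++++
315 ###+++++++++++++########.......+######################################+++++++########+++++++++++++##
325 +++++++++++++++#########+......########################################################+++++++++++++
335 +++++++++++++###########.......##########################################################+++++++++++
305 ++++++++++++++++++######...++.....#########++++++++++++++#########+..........#######++++++++++++++++
315 ##++++++++++++++########........######################################+++++++########++++++++++++++#
325 ++++++++++++++##########.......########################################################+++++++++++++
335 ++++++++++++############.......##########################################################+++++++++++
time_s: 4.8
eef_pos: [0.4277, 0.2584, 0.0733]
tcp_rot: [1.484, 2.769, 0.0]
ft_force: [-0.8, -0.4, -0.7]
grip_width: 0.272
305 ++++++++++++++++++######...+++....#################################+.........######+++++++++++++++++
315 ###+++++++++++++########.....
[... 276 characters left out ...]
+++++Traceback (most recent call last):
  File "gap.py", line 9, in <module>
    o=observe();print(o["time_s"],o["eef_pos"].round(5),o["ft_force"].round(2),(o["grip_width"]*85.4).round(2))
                                                                               ^^^^^^^^^^^^^^^^^^^^^^^^^^^^
AttributeError: 'float' object has no attribute 'round'
Traceback (most recent call last):
  File "gap.py", line 9, in <module>
    o=observe();print(o["time_s"],o["eef_pos"].round(5),o["ft_force"].round(2),(o["grip_width"]*85.4).round(2))
                                                                               ^^^^^^^^^^^^^^^^^^^^^^^^^^^^
AttributeError: 'float' object has no attribute 'round'
```

```bash
python3 -m handwheel '[[0,-1.7,3.9,0,0,0],[0,-0.9,3.9,0,0,0],[0,-0.5,4,0,0,0]]' -; python3 st.py .1 3
```

```text
time_s: 5.22
eef_pos: [0.4264, 0.2575, 0.0624]
tcp_rot: [1.482, 2.767, 0.007]
ft_force: [6.2, 4.6, 3.5]
grip_width: 0.275
t=5.22 centre=[37.89 61.05] phi=3.107 crank=-0.646 meas=[-1.9  62.43] cmd=[-3.1 61.7] lag=[-1.2  -0.73] y=-0.09
Frad=-7.5 Ftan=-3.8 Fy=0.4 rres=[ 0.2  -0.19] gw=0.275
[[0, 1.1, 3.3, 0, 0, 0], [0, 0.4, 3.9, 0, 0, 0], [0, 0.9, 3.9, 0, 0, 0]]
```

```bash
python3 -m handwheel '[[0,1.1,3.3,0,0,0],[0,0.4,3.9,0,0,0],[0,0.9,3.9,0,0,0]]' -; python3 st.py .1 3
```

```text
time_s: 5.6
eef_pos: [0.4286, 0.2589, 0.0516]
tcp_rot: [1.482, 2.767, 0.007]
ft_force: [5.7, 4.7, 7.5]
grip_width: 0.28
t=5.60 centre=[38.42 63.6 ] phi=3.450 crank=-0.303 meas=[ 0.65 51.57] cmd=[-0.7 50.6] lag=[-1.35 -0.97] y=-0.11
Frad=-9.2 Ftan=-4.9 Fy=0.7 rres=[ 0.    0.33 -0.36] gw=0.280
[[0, 2.4, 2.9, 0, 0, 0], [0, 1.8, 3.6, 0, 0, 0], [0, 2.1, 3.4, 0, 0, 0]]
```

```bash
sed -i 's|(v\[0\]-38)/1.5,(v\[1\]-58)/1.5|(v[0]-38.5)/2,(v[1]-64)/4|; s/-40)\/.2/-40)\/.25/' st.py
python3 - <<'E'
import json;L=json.load(open("log.json"));L["pts"].pop();L["cmd"]=[-.7,50.6];json.dump(L,open("log.json","w"))
E
python3 st.py .08 3
```

```text
t=5.60 centre=[38.4  64.26] phi=3.466 crank=-0.287 meas=[ 0.65 51.57] cmd=[-0.7 50.6] lag=[-1.35 -0.97] y=-0.11
Frad=-9.3 Ftan=-4.8 Fy=0.7 rres=[-0.17  0.34 -0.18] gw=0.280
[[0, 2.3, 2.1, 0, 0, 0], [0, 1.4, 2.9, 0, 0, 0], [0, 1.6, 2.7, 0, 0, 0]]
```

```bash
python3 -m handwheel '[[0,2.7,2.1,0,0,0],[0,1.4,2.9,0,0,0],[0,1.6,2.7,0,0,0]]' -; python3 st.py .08 4 5.0 42.9
```

```text
time_s: 5.98
eef_pos: [0.4324, 0.2614, 0.043]
tcp_rot: [1.483, 2.768, 0.002]
ft_force: [2.5, 1.5, 6.0]
grip_width: 0.275
t=5.97 centre=[38.42 64.93] phi=3.724 crank=-0.029 meas=[ 5.18 43.05] cmd=[ 5.  42.9] lag=[-0.18 -0.15] y=-0.13
Frad=-5.7 Ftan=-3.4 Fy=-0.2 rres=[-0.3   0.4   0.07 -0.21] gw=0.275
[[0, 1.9, 2.6, 0, 0, 0], [0, 2.0, 2.4, 0, 0, 0], [0, 2.3, 2.3, 0, 0, 0], [0, 2.4, 2.1, 0, 0, 0]]
```

```bash
python3 -m handwheel '[[0,2.2,2.2,0,0,0],[0,2,2.4,0,0,0],[0,2.3,2.3,0,0,0],[0,2.4,2.1,0,0,0]]' -; python3 st.py .1 4 13.9 33.9
```

```text
time_s: 6.48
eef_pos: [0.4395, 0.2661, 0.034]
tcp_rot: [1.483, 2.769, 0.0]
ft_force: [0.6, -0.3, 7.7]
grip_width: 0.275
t=6.47 centre=[38.39 65.27] phi=4.045 crank=0.292 meas=[13.73 34.  ] cmd=[13.9 33.9] lag=[ 0.17 -0.1 ] y=-0.19
Frad=-6.2 Ftan=-4.6 Fy=-0.6 rres=[-0.4   0.39  0.15 -0.04 -0.18] gw=0.275
[[0, 3.0, 2.4, 0, 0, 0], [0, 3.5, 1.9, 0, 0, 0], [0, 3.6, 1.7, 0, 0, 0], [0, 3.8, 1.2, 0, 0, 0]]
```

```bash
python3 - <<'E'
import json;L=json.load(open("log.json"));L["frad"]=[.8,-7.5,-9.3,-5.7];L["pts"].pop();L["cmd"]=[13.9,33.9];json.dump(L,open("log.json","w"))
s=open("st.py").read()
s=s.replace('L["pts"].append(q);P=np.array(L["pts"])','''L["pts"].append(q);P=np.array(L["pts"])
ph=np.arctan2(q[1]-65.3,q[0]-38.4);L["frad"].append(float(np.array([F[:2]@ty,F[2]])@[np.cos(ph),np.sin(ph)]));C=.1*np.array(L["frad"])''')
s=s.replace("(P-v[:2]).T)-40)","(P-v[:2]).T)-40+C)").replace("(P-v).T).round(2)[-6:]-40","(P-v).T)+C-40).round(2)[-7:]").replace("{np.hypot(*(P-v)","{(np.hypot(*(P-v)")
open("st.py","w").write(s)
E
python3 st.py .1 4
```

```text
t=6.47 centre=[38.81 65.92] phi=4.046 crank=0.293 meas=[13.73 34.  ] cmd=[13.9 33.9] lag=[ 0.17 -0.1 ] y=-0.19
Frad=-6.3 Ftan=-4.6 Fy=-0.6 rres=[-0.03  0.11 -0.16  0.1  -0.03] gw=0.275
[[0, 3.5, 1.7, 0, 0, 0], [0, 3.4, 2.0, 0, 0, 0], [0, 3.7, 1.6, 0, 0, 0], [0, 3.8, 1.3, 0, 0, 0]]
```

```bash
python3 -m handwheel '[[0,3.5,1.7,0,0,0],[0,3.4,2,0,0,0],[0,3.7,1.6,0,0,0],[0,3.8,1.3,0,0,0]]' -; python3 st.py .12 4
```

```text
time_s: 6.98
eef_pos: [0.4509, 0.2736, 0.0271]
tcp_rot: [-1.484, -2.769, 0.003]
ft_force: [-0.9, -2.5, 9.8]
grip_width: 0.275
t=6.97 centre=[38.76 66.14] phi=4.429 crank=0.676 meas=[27.38 27.05] cmd=[28.3 27.3] lag=[0.92 0.25] y=-0.32
Frad=-8.8 Ftan=-4.8 Fy=-1.6 rres=[-0.12  0.08 -0.13  0.18  0.1  -0.18] gw=0.275
[[0, 4.0, 0.6, 0, 0, 0], [0, 4.7, 0.5, 0, 0, 0], [0, 4.8, -0.1, 0, 0, 0], [0, 4.8, -0.6, 0, 0, 0]]
```

```bash
python3 - <<'E'
import json,numpy as np
from scipy.optimize import least_squares
L=json.load(open("log.json"));P=np.array(L["pts"]);F=np.array(L["frad"])
for c in(.1,.15,.2,.3):
    r=least_squares(lambda v:np.hypot(*(P-v[:2]).T)-40+c*F,[38,65]);print(c,r.x.round(2),r.cost.round(4),r.fun.round(2))
r=least_squares(lambda v:np.hypot(*(P-v[:2]).T)-40+v[2]*F,[38,65,.1]);print(r.x,r.fun.round(2))
L["cmd"]=[28.3,27.3];L["pts"].pop();L["frad"].pop();json.dump(L,open("log.json","w"))
E
sed -i 's/C=.1\*/C=.17*/' st.py; python3 st.py .1 4
```

```text
0.1 [38.76 66.14] 0.0562 [-0.12  0.08 -0.13  0.18  0.11 -0.18]
0.15 [38.95 66.51] 0.1203 [ 0.04 -0.07 -0.28  0.27  0.21 -0.21]
0.2 [39.14 66.89] 0.2739 [ 0.21 -0.22 -0.43  0.35  0.31 -0.24]
0.3 [39.51 67.64] 0.8501 [ 0.54 -0.51 -0.73  0.52  0.51 -0.3 ]
[38.71584407 66.06105303  0.08919379] [-0.16  0.11 -0.1   0.16  0.09 -0.17]
t=6.97 centre=[39.03 66.66] phi=4.426 crank=0.673 meas=[27.38 27.05] cmd=[28.3 27.3] lag=[0.92 0.25] y=-0.32
Frad=-8.8 Ftan=-4.9 Fy=-1.6 rres=[ 0.11 -0.13 -0.34  0.3   0.24 -0.23] gw=0.275
[[0, 3.3, -0.0, 0, 0, 0], [0, 4.0, 0.5, 0, 0, 0], [0, 4.0, 0.1, 0, 0, 0], [0, 4.0, -0.2, 0, 0, 0]]
```

```bash
python3 -m handwheel '[[0,3.3,-0.3,0,0,0],[0,4,0.5,0,0,0],[0,4,0.1,0,0,0]]' -; python3 st.py .1 4 39.6 27.0
```

```text
time_s: 7.35
eef_pos: [0.4598, 0.2794, 0.0257]
tcp_rot: [-1.483, -2.768, 0.005]
ft_force: [-1.5, -5.6, 1.8]
grip_width: 0.276
t=7.35 centre=[39.13 66.39] phi=4.686 crank=0.933 meas=[38.06 25.71] cmd=[39.6 27. ] lag=[1.54 1.29] y=-0.34
Frad=-1.7 Ftan=-4.4 Fy=-3.8 rres=[ 0.25 -0.06 -0.35  0.23  0.09 -0.45  0.39] gw=0.276
[[0, 2.5, 0.5, 0, 0, 0], [0, 3.9, -0.5, 0, 0, 0], [0, 3.9, -0.9, 0, 0, 0], [0, 3.8, -1.3, 0, 0, 0]]
```

```bash
python3 - <<'E'
import json
L=json.load(open("log.json"));L["cmd"]=[39.6,27.];L["pts"].pop();L["frad"].pop();json.dump(L,open("log.json","w"))
s=open("st.py").read()
s=s.replace("C=.17*","C=.1*").replace('rows=[];','rows=[];b=cm-np.array(q)+Fp/7;print("bias",b.round(2));')
s=s.replace("t=v+40*np.array([np.cos(a),np.sin(a)])","t=v+b+40*np.array([np.cos(a),np.sin(a)])")
open("st.py","w").write(s)
E
python3 st.py .1 4
```

```text
t=7.35 centre=[38.8  66.04] phi=4.694 crank=0.941 meas=[38.06 25.71] cmd=[39.6 27. ] lag=[1.54 1.29] y=-0.34
Frad=-1.7 Ftan=-4.3 Fy=-3.8 rres=[-0.07  0.1  -0.13  0.15  0.05 -0.27  0.15] gw=0.276
bias [0.92 1.55]
[[0, 3.4, -0.7, 0, 0, 0], [0, 4.0, -0.5, 0, 0, 0], [0, 3.8, -1.0, 0, 0, 0], [0, 3.8, -1.3, 0, 0, 0]]
```

```bash
python3 -m handwheel '[[-0.3,3.4,-0.7,0,0,0],[-0.1,4,-0.5,0,0,0],[-0.1,3.8,-1,0,0,0],[0,3.8,-1.3,0,0,0]]' -; python3 st.py .1 5
```

```text
time_s: 7.85
eef_pos: [0.4718, 0.2873, 0.0283]
tcp_rot: [-1.482, -2.767, 0.007]
ft_force: [-3.0, -4.6, -1.2]
grip_width: 0.275
t=7.85 centre=[38.8  66.03] phi=5.058 crank=1.305 meas=[52.37 28.32] cmd=[54.6 30.5] lag=[2.23 2.18] y=-0.48
Frad=-0.6 Ftan=-5.1 Fy=-2.2 rres=[ 0.11 -0.13  0.15  0.04 -0.27  0.15  0.01] gw=0.275
bias [1.51 2.01]
[[0, 2.9, -1.4, 0, 0, 0], [0, 3.6, -1.9, 0, 0, 0], [0, 3.3, -2.3, 0, 0, 0], [0, 3.0, -2.5, 0, 0, 0], [0, 2.8, -2.9, 0, 0, 0]]
```

```bash
python3 -m handwheel '[[-0.2,2.9,-1.4,0,0,0],[-0.1,3.6,-1.9,0,0,0],[0,3.3,-2.3,0,0,0],[0,3,-2.5,0,0,0],[0,2.8,-2.9,0,0,0]]' -; python3 st.py .1 6
```

```text
time_s: 8.48
eef_pos: [0.4866, 0.2968, 0.0413]
tcp_rot: [-1.483, -2.769, -0.0]
ft_force: [-2.2, -1.5, -6.8]
grip_width: 0.274
t=8.47 centre=[38.8  66.03] phi=5.613 crank=1.860 meas=[69.99 41.28] cmd=[70.2 41.5] lag=[0.21 0.22] y=-0.68
Frad=2.2 Ftan=-7.0 Fy=-0.0 rres=[-0.13  0.15  0.04 -0.27  0.14  0.01  0.02] gw=0.274
bias [-0.18 -0.76]
[[0, 2.1, -2.2, 0, 0, 0], [0, 2.0, -3.4, 0, 0, 0], [0, 1.6, -3.7, 0, 0, 0], [0, 1.3, -3.8, 0, 0, 0], [0, 0.8, -3.9, 0, 0, 0], [0, 0.5, -3.9, 0, 0, 0]]
```

```bash
python3 -m handwheel '[[0,2.1,-2.2,0,0,0],[0,2,-3.4,0,0,0],[0,1.6,-3.7,0,0,0],[0,1.3,-3.8,0,0,0],[0,0.8,-3.9,0,0,0],[0,0.5,-3.9,0,0,0]]' -; python3 st.py .12 5
```

```text
time_s: 9.22
eef_pos: [0.4938, 0.3015, 0.0628]
tcp_rot: [1.483, 2.769, 0.002]
ft_force: [1.2, 0.6, -6.5]
grip_width: 0.276
t=9.22 centre=[38.82 66.02] phi=6.201 crank=2.448 meas=[78.58 62.76] cmd=[78.5 62.4] lag=[-0.08 -0.36] y=-0.79
Frad=1.9 Ftan=-6.4 Fy=-0.2 rres=[ 0.16  0.05 -0.27  0.14 -0.    0.    0.08] gw=0.276
bias [ 0.11 -1.29]
[[0, 0.4, -3.9, 0, 0, 0], [0, -0.5, -4.7, 0, 0, 0], [0, -1.0, -4.7, 0, 0, 0], [0, -1.6, -4.5, 0, 0, 0], [0, -2.1, -4.3, 0, 0, 0]]
```

```bash
python3 -m handwheel '[[0,0.4,-3.9,0,0,0],[0,-0.5,-4.7,0,0,0],[0,-1,-4.7,0,0,0],[0,-1.6,-4.5,0,0,0],[0,-2.1,-4.3,0,0,0]]' -; python3 st.py .12 5
```

```text
time_s: 9.85
eef_pos: [0.4899, 0.2989, 0.0853]
tcp_rot: [1.483, 2.768, 0.003]
ft_force: [3.8, 3.6, -4.4]
grip_width: 0.275
t=9.85 centre=[38.85 66.04] phi=6.786 crank=3.033 meas=[73.86 85.31] cmd=[73.7 84.5] lag=[-0.16 -0.81] y=-0.78
Frad=2.4 Ftan=-6.3 Fy=0.9 rres=[ 0.08 -0.25  0.16  0.01 -0.01  0.05  0.19] gw=0.275
bias [ 0.57 -1.44]
[[0, -1.8, -3.4, 0, 0, 0], [0, -3.0, -3.8, 0, 0, 0], [0, -3.5, -3.3, 0, 0, 0], [0, -3.8, -2.9, 0, 0, 0], [0, -4.1, -2.4, 0, 0, 0]]
```

```bash
python3 -m handwheel '[[0.1,-1.8,-3.4,0,0,0],[0,-3,-3.8,0,0,0],[0.1,-3.5,-3.3,0,0,0],[0,-3.8,-2.9,0,0,0],[0.1,-4.1,-2.4,0,0,0]]' -; python3 st.py .1 5
```

```text
time_s: 10.48
eef_pos: [0.4765, 0.2902, 0.1015]
tcp_rot: [1.483, 2.768, 0.004]
ft_force: [4.8, 2.2, -2.0]
grip_width: 0.273
t=10.47 centre=[38.86 66.09] phi=7.361 crank=3.608 meas=[ 57.87 101.51] cmd=[ 57.5 100.3] lag=[-0.37 -1.21] y=-0.60
Frad=0.7 Ftan=-5.5 Fy=-0.8 rres=[-0.2   0.21  0.05  0.01  0.04  0.16  0.27] gw=0.273
bias [ 0.38 -1.49]
[[0, -3.0, -1.3, 0, 0, 0], [0, -3.7, -1.3, 0, 0, 0], [0, -3.9, -1.0, 0, 0, 0], [0, -4.0, -0.5, 0, 0, 0], [0, -4.0, -0.2, 0, 0, 0]]
```

```bash
python3 -m handwheel '[[0,-3,-1.3,0,0,0],[0,-3.7,-1.3,0,0,0],[0,-3.9,-1,0,0,0],[0.1,-4,-0.5,0,0,0],[0,-4,-0.2,0,0,0]]' -; python3 st.py .1 5
```

```text
time_s: 11.1
eef_pos: [0.4611, 0.2802, 0.1064]
tcp_rot: [1.483, 2.767, 0.006]
ft_force: [3.0, 2.5, 0.4]
grip_width: 0.274
t=11.10 centre=[38.85 66.14] phi=7.838 crank=4.085 meas=[ 39.49 106.36] cmd=[ 38.9 104.6] lag=[-0.59 -1.76] y=-0.44
Frad=0.5 Ftan=-3.9 Fy=0.4 rres=[0.26 0.1  0.05 0.06 0.14 0.23 0.27] gw=0.274
bias [-0.03 -1.7 ]
[[0, -3.4, 0.3, 0, 0, 0], [0, -4.0, 0.5, 0, 0, 0], [0, -3.9, 1.0, 0, 0, 0], [0, -3.8, 1.3, 0, 0, 0], [0, -3.6, 1.7, 0, 0, 0]]
```

```bash
python3 -m handwheel '[[0,-3.4,0.3,0,0,0],[0,-4,0.5,0,0,0],[0,-3.9,1,0,0,0],[0.1,-3.8,1.3,0,0,0],[0,-3.6,1.7,0,0,0]]' -; python3 st.py .1 5
```

```text
time_s: 11.72
eef_pos: [0.4445, 0.2693, 0.1009]
tcp_rot: [1.483, 2.769, 0.001]
ft_force: [-0.9, 0.3, 7.7]
grip_width: 0.279
t=11.72 centre=[38.81 66.2 ] phi=8.358 crank=4.605 meas=[ 19.65 100.92] cmd=[20.2 99.8] lag=[ 0.55 -1.12] y=-0.24
Frad=7.0 Ftan=-3.2 Fy=0.8 rres=[0.17 0.12 0.1  0.15 0.19 0.21 0.36] gw=0.279
bias [ 0.47 -0.02]
[[0, -3.6, 0.7, 0, 0, 0], [0, -3.2, 2.4, 0, 0, 0], [0, -2.9, 2.8, 0, 0, 0], [0, -2.7, 3.0, 0, 0, 0], [0, -2.3, 3.2, 0, 0, 0]]
```

```bash
python3 -m handwheel '[[0,-3.6,0.4,0,0,0],[0.1,-3.2,2.4,0,0,0],[0,-2.9,2.8,0,0,0]]' -; python3 st.py .1 4 10.5 94.2
```

```text
time_s: 12.1
eef_pos: [0.4361, 0.2638, 0.0938]
tcp_rot: [-1.483, -2.769, 0.001]
ft_force: [0.1, 1.7, 2.7]
grip_width: 0.274
t=12.10 centre=[38.78 66.23] phi=8.668 crank=4.915 meas=[ 9.61 93.75] cmd=[10.5 94.2] lag=[0.89 0.45] y=-0.16
Frad=1.1 Ftan=-2.6 Fy=1.3 rres=[0.16 0.13 0.16 0.19 0.19 0.33 0.22] gw=0.274
bias [1.04 0.83]
[[0, -2.4, 2.7, 0, 0, 0], [0, -2.2, 3.3, 0, 0, 0], [0, -2.0, 3.5, 0, 0, 0], [0, -1.6, 3.7, 0, 0, 0]]
```

```bash
python3 -m handwheel '[[0.1,-2.4,2.6,0,0,0],[0,-2.2,3.3,0,0,0],[0.1,-2,3.5,0,0,0],[0,-1.6,3.7,0,0,0]]' -; python3 st.py .1 5
```

```text
time_s: 12.6
eef_pos: [0.4292, 0.2594, 0.0805]
tcp_rot: [-1.484, -2.769, 0.001]
ft_force: [-2.0, 0.1, 2.7]
grip_width: 0.272
t=12.60 centre=[38.76 66.24] phi=9.058 crank=5.305 meas=[ 1.5  80.53] cmd=[ 2.3 81. ] lag=[0.8  0.47] y=-0.06
Frad=2.5 Ftan=-1.9 Fy=1.2 rres=[0.15 0.17 0.19 0.18 0.31 0.2  0.16] gw=0.272
bias [0.57 0.85]
[[0, -1.6, 3.4, 0, 0, 0], [0, -0.8, 3.9, 0, 0, 0], [0, -0.5, 4.0, 0, 0, 0], [0, -0.0, 4.0, 0, 0, 0], [0, 0.3, 3.9, 0, 0, 0]]
```

```bash
python3 -m handwheel '[[0.1,-1.6,3.4,0,0,0],[0,-0.8,3.9,0,0,0],[0,-0.5,4,0,0,0],[0,0,4,0,0,0],[0,0.3,3.9,0,0,0]]' -; python3 st.py .1 5
```

```text
time_s: 13.22
eef_pos: [0.4272, 0.2581, 0.0613]
tcp_rot: [-1.484, -2.769, 0.001]
ft_force: [-2.7, -3.1, 2.8]
grip_width: 0.273
t=13.22 centre=[38.72 66.23] phi=9.549 crank=5.796 meas=[-0.97 61.27] cmd=[-0.3 61.8] lag=[0.67 0.53] y=-0.01
Frad=3.6 Ftan=-3.3 Fy=-1.1 rres=[0.21 0.21 0.18 0.29 0.17 0.13 0.36] gw=0.273
bias [0.1  0.93]
[[0, 0.1, 3.5, 0, 0, 0], [0, 1.1, 3.9, 0, 0, 0], [0, 1.5, 3.7, 0, 0, 0], [0, 1.8, 3.6, 0, 0, 0], [0, 2.2, 3.3, 0, 0, 0]]
```

```bash
python3 -m handwheel '[[0,0.1,3.5,0,0,0],[0,1.1,3.9,0,0,0],[0,1.5,3.7,0,0,0],[0,1.8,3.6,0,0,0],[0,2.2,3.3,0,0,0]]' -; python3 st.py .1 5
```

```text
time_s: 13.85
eef_pos: [0.4329, 0.2619, 0.0433]
tcp_rot: [-1.484, -2.769, 0.001]
ft_force: [-1.0, -3.2, 2.3]
grip_width: 0.268
t=13.85 centre=[38.71 66.22] phi=10.035 crank=6.282 meas=[ 5.88 43.27] cmd=[ 6.4 43.8] lag=[0.52 0.53] y=-0.04
Frad=0.8 Ftan=-3.3 Fy=-2.2 rres=[0.23 0.19 0.3  0.17 0.12 0.35 0.14] gw=0.268
bias [0.15 0.85]
[[0, 2.1, 2.8, 0, 0, 0], [0, 2.8, 2.9, 0, 0, 0], [0, 3.0, 2.6, 0, 0, 0], [0, 3.3, 2.3, 0, 0, 0], [0, 3.5, 2.0, 0, 0, 0]]
```

```bash
python3 -m handwheel '[[-0.2,2.1,2.8,0,0,0],[-0.1,2.8,2.8,0,0,0],[0,3,2.5,0,0,0],[-0.1,3.3,2.2,0,0,0],[0,3.5,1.9,0,0,0]]' -; python3 st.py .1 5
```

```text
time_s: 14.48
eef_pos: [0.445, 0.2698, 0.0308]
tcp_rot: [-1.483, -2.768, 0.002]
ft_force: [-2.3, -4.3, -0.7]
grip_width: 0.271
t=14.47 centre=[38.7  66.21] phi=10.517 crank=6.764 meas=[20.35 30.82] cmd=[21.1 31.2] lag=[0.75 0.38] y=-0.19
Frad=2.6 Ftan=-3.5 Fy=-2.3 rres=[0.21 0.31 0.18 0.12 0.34 0.13 0.13] gw=0.271
bias [0.14 0.28]
[[0, 3.0, 1.9, 0, 0, 0], [0, 3.7, 1.3, 0, 0, 0], [0, 3.9, 0.9, 0, 0, 0], [0, 4.0, 0.5, 0, 0, 0], [0, 4.0, 0.1, 0, 0, 0]]
```

```bash
python3 -m handwheel '[[-0.2,3,1.7,0,0,0],[-0.1,3.7,1.3,0,0,0],[0,3.9,0.9,0,0,0],[-0.1,4,0.5,0,0,0],[0,4,0.1,0,0,0]]' -; python3 st.py .1 5 39.7 26.7
```

```text
time_s: 15.1
eef_pos: [0.4608, 0.28, 0.0264]
tcp_rot: [-1.483, -2.768, 0.001]
ft_force: [-4.9, -1.9, -4.1]
grip_width: 0.273
t=15.10 centre=[38.7  66.19] phi=11.006 crank=7.253 meas=[39.12 26.42] cmd=[39.7 26.7] lag=[0.58 0.28] y=-0.43
Frad=4.0 Ftan=-5.1 Fy=1.1 rres=[0.33 0.19 0.13 0.34 0.12 0.11 0.17] gw=0.273
bias [-0.15 -0.3 ]
[[0, 3.3, 0.6, 0, 0, 0], [0, 3.9, -0.7, 0, 0, 0], [0, 3.9, -1.0, 0, 0, 0], [0, 3.7, -1.4, 0, 0, 0], [0, 3.6, -1.8, 0, 0, 0]]
```

```bash
python3 -m handwheel '[[0,3.3,0.6,0,0,0],[0,3.9,-0.7,0,0,0],[0,3.9,-1,0,0,0],[-0.1,3.7,-1.4,0,0,0],[0,3.6,-1.8,0,0,0]]' -; python3 st.py .1 5
```

```text
time_s: 15.72
eef_pos: [0.4766, 0.2902, 0.0312]
tcp_rot: [-1.483, -2.769, -0.0]
ft_force: [-4.6, 0.7, -5.9]
grip_width: 0.275
t=15.72 centre=[38.72 66.17] phi=11.498 crank=7.745 meas=[57.92 31.23] cmd=[58.1 31. ] lag=[ 0.18 -0.23] y=-0.65
Frad=3.5 Ftan=-5.8 Fy=3.2 rres=[0.22 0.15 0.35 0.12 0.1  0.15 0.21] gw=0.275
bias [-0.31 -1.07]
[[0, 3.0, -1.1, 0, 0, 0], [0, 3.2, -2.5, 0, 0, 0], [0, 2.9, -2.7, 0, 0, 0], [0, 2.6, -3.0, 0, 0, 0], [0, 2.3, -3.3, 0, 0, 0]]
```

Fy is +3.2, so I'll ease towards +y.

```bash
python3 -m handwheel '[[0.3,3,-1.1,0,0,0],[0,3.2,-2.5,0,0,0],[0,2.9,-2.7,0,0,0],[0,2.6,-3,0,0,0],[0,2.3,-3.3,0,0,0]]' -; python3 st.py .1 6
```

```text
time_s: 16.35
eef_pos: [0.4883, 0.2979, 0.0441]
tcp_rot: [1.484, 2.769, 0.001]
ft_force: [-1.7, -1.2, -6.4]
grip_width: 0.278
t=16.35 centre=[38.73 66.16] phi=11.980 crank=8.227 meas=[72.02 44.06] cmd=[72.1 43.6] lag=[ 0.08 -0.46] y=-0.71
Frad=1.9 Ftan=-6.5 Fy=-0.1 rres=[0.16 0.36 0.12 0.1  0.14 0.19 0.14] gw=0.278
bias [-0.21 -1.38]
[[0, 1.8, -2.5, 0, 0, 0], [0, 1.7, -3.6, 0, 0, 0], [0, 1.3, -3.8, 0, 0, 0], [0, 0.9, -3.9, 0, 0, 0], [0, 0.6, -3.9, 0, 0, 0], [0, 0.1, -4.0, 0, 0, 0]]
```

```bash
python3 -m handwheel '[[0,1.8,-2.5,0,0,0],[0,1.7,-3.6,0,0,0],[0,1.3,-3.8,0,0,0],[0,0.9,-3.9,0,0,0],[0,0.6,-3.9,0,0,0],[0,0.1,-4,0,0,0]]' -; python3 st.py .1 5
```

```text
time_s: 17.1
eef_pos: [0.4938, 0.3016, 0.0663]
tcp_rot: [1.483, 2.768, 0.002]
ft_force: [5.2, -1.0, -7.2]
grip_width: 0.276
t=17.10 centre=[38.75 66.16] phi=12.569 crank=8.816 meas=[78.65 66.26] cmd=[78.5 65.3] lag=[-0.15 -0.96] y=-0.71
Frad=3.8 Ftan=-7.2 Fy=-3.7 rres=[0.38 0.14 0.11 0.14 0.18 0.12 0.26] gw=0.276
bias [ 0.39 -1.98]
[[0, 0.4, -3.0, 0, 0, 0], [0, -0.6, -3.9, 0, 0, 0], [0, -1.0, -3.9, 0, 0, 0], [0, -1.4, -3.7, 0, 0, 0], [0, -1.7, -3.6, 0, 0, 0]]
```

```bash
python3 -m handwheel '[[-0.3,0.5,-3,0,0,0],[0,-0.6,-3.9,0,0,0],[0,-1,-3.9,0,0,0],[0,-1.4,-3.7,0,0,0],[0,-1.7,-3.6,0,0,0]]' -; python3 st.py .1 5 74.3 83.4
```

```text
time_s: 17.73
eef_pos: [0.4902, 0.2992, 0.0845]
tcp_rot: [1.483, 2.769, 0.003]
ft_force: [4.1, 1.9, -4.4]
grip_width: 0.274
t=17.73 centre=[38.76 66.17] phi=13.042 crank=9.289 meas=[74.32 84.46] cmd=[74.3 83.4] lag=[-0.02 -1.06] y=-0.72
Frad=1.9 Ftan=-6.0 Fy=-0.7 rres=[0.16 0.12 0.15 0.18 0.11 0.24 0.17] gw=0.274
bias [ 0.62 -1.69]
[[0, -1.4, -2.8, 0, 0, 0], [0, -2.3, -3.3, 0, 0, 0], [0, -2.6, -3.0, 0, 0, 0], [0, -3.0, -2.7, 0, 0, 0], [0, -3.2, -2.4, 0, 0, 0]]
```

```bash
python3 -m handwheel '[[0,-1.4,-2.8,0,0,0],[0,-2.3,-3.3,0,0,0],[0,-2.6,-3,0,0,0],[0,-3,-2.7,0,0,0],[0.1,-3.2,-2.4,0,0,0]]' -; python3 st.py .1 4
```

```text
time_s: 18.35
eef_pos: [0.4798, 0.2925, 0.0989]
tcp_rot: [1.483, 2.768, 0.003]
ft_force: [5.3, 2.1, -3.2]
grip_width: 0.274
t=18.35 centre=[38.77 66.18] phi=13.522 crank=9.769 meas=[61.91 98.94] cmd=[61.8 97.6] lag=[-0.11 -1.34] y=-0.59
Frad=0.6 Ftan=-6.4 Fy=-1.2 rres=[0.13 0.16 0.19 0.11 0.24 0.16 0.16] gw=0.274
bias [ 0.68 -1.8 ]
[[0, -2.6, -1.6, 0, 0, 0], [0, -3.6, -1.8, 0, 0, 0], [0, -3.8, -1.4, 0, 0, 0], [0, -3.8, -1.1, 0, 0, 0]]
```

Four more rows take it to about 10.15, then I'll pause.

```bash
python3 -m handwheel '[[0,-2.6,-1.6,0,0,0],[0.1,-3.6,-1.8,0,0,0],[0,-3.8,-1.4,0,0,0],[0,-3.4,-1.1,0,0,0],[0,0,0,0,0,0],[0,0,0,0,0,0]]' -; python3 st.py .1 1 48.4 103.5
```

```text
time_s: 19.1
eef_pos: [0.4684, 0.285, 0.1046]
tcp_rot: [1.483, 2.769, 0.001]
ft_force: [1.0, 0.5, 2.7]
grip_width: 0.27
t=19.10 centre=[38.77 66.17] phi=13.896 crank=10.143 meas=[ 48.21 104.63] cmd=[ 48.4 103.5] lag=[ 0.19 -1.13] y=-0.48
Frad=2.8 Ftan=-0.4 Fy=-0.1 rres=[ 0.15  0.18  0.11  0.24  0.17  0.17 -0.12] gw=0.270
bias [ 0.35 -0.75]
[[0, -3.7, -1.5, 0, 0, 0]]
```

```bash
python3 -m handwheel '[[0,0,0,0,0,0],[0,0,0,0,0,0],[0,0,0,0,0,0],[0,0,-15,0,0,0],[0,0,-35,0,0,0],[0,0,-45,0,0,0],[0,0,-20,0,0,0]]' 40
python3 - <<'E'
from h import *
import pickle
cs={n:camera(n) for n in("wrist","top","scene")};pickle.dump(cs,open("c1.pkl","wb"))
a=(255*(cs["wrist"]["image"]/255.)**.7).astype(np.uint8);save("w5.png",a)
o=observe();print(o["eef_pos"],o["ft_force"],o["joint_positions"].round(2))
E
```

```text
time_s: 19.98
eef_pos: [0.469, 0.2851, 0.2233]
tcp_rot: [1.482, 2.766, 0.007]
ft_force: [0.0, -0.4, -0.1]
grip_width: 0.467
[0.46866672 0.28493359 0.22051761] [-0.26123799 -0.04173104 -1.09630116] [ 0.48  0.12  1.36  0.    1.65 -0.11]
```

View pics/w5.png

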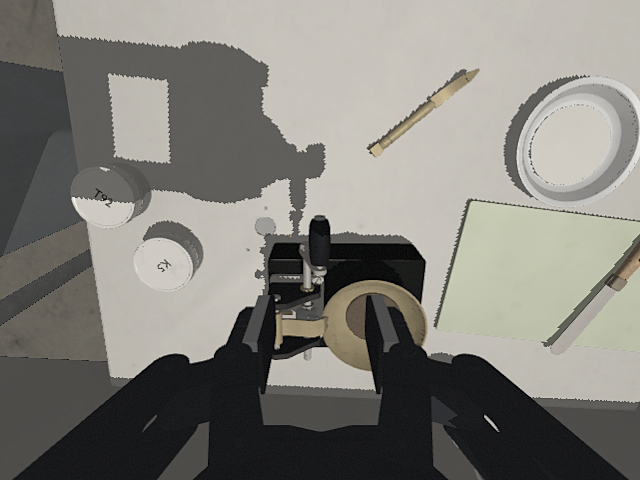

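The wrist view shows the grip free and standing near the top at (320,240). The tool's block is at (376,150) and its blade begins at about (435,103).

```bash
python3 - <<'E'
from h import *
import pickle
cs=pickle.load(open("c1.pkl","rb"))
for n,roi in(("wrist",(360,490,60,165)),("top",(200,258,250,280)),("scene",(218,256,200,252))):
    c=cs[n];x0,x1,y0,y1=roi
    hsv=cv2.cvtColor(c["image"],cv2.COLOR_RGB2HSV);m=np.zeros(hsv.shape[:2],np.uint8)
    m[y0:y1,x0:x1]=cv2.inRange(hsv,(10,65,60),(32,255,255))[y0:y1,x0:x1]
    k,l,st,ce=cv2.connectedComponentsWithStats(m);i=1+st[1:,4].argmax()
    v,u=np.where(l==i);W=np.array([onz(c,a,b,.005)[:2] for a,b in zip(u,v)])
    mu=W.mean(0);d=np.linalg.svd(W-mu,full_matrices=0)[2][0];d*=-np.sign(d[1])  # +y of tool (towards block, -y world)
    t=(W-mu)@d;tb=t.max()
    sh=W[(t<tb-12)&(t>tb-65)];mu2=sh.mean(0);d2=np.linalg.svd(sh*1.-mu2,full_matrices=0)[2][0];d2*=-np.sign(d2[1])
    end=mu2+d2*((W-mu2)@d2).max();
    print(n,st[i],"len",t.max()-t.min(),"ang",np.degrees(np.arctan2(d2[1],d2[0])),"block",end-d2*.005,"shank57",end-d2*.062)
E
```

```text
<stdin>:12: RuntimeWarning: Mean of empty slice.
  ret = um.true_divide(
Traceback (most recent call last):
IndexError: index 0 is out of bounds for axis 0 with size 0
```

```bash
python3 - <<'E'
from h import *
import pickle
cs=pickle.load(open("c1.pkl","rb"))
for n,roi in(("wrist",(360,490,60,165)),("top",(200,258,250,280)),("scene",(218,256,200,252))):
    c=cs[n];x0,x1,y0,y1=roi
    hsv=cv2.cvtColor(c["image"],cv2.COLOR_RGB2HSV);m=np.zeros(hsv.shape[:2],np.uint8)
    m[y0:y1,x0:x1]=cv2.inRange(hsv,(10,55,50),(32,255,255))[y0:y1,x0:x1]
    k,l,st,ce=cv2.connectedComponentsWithStats(m);i=1+st[1:,4].argmax()
    v,u=np.where(l==i);W=np.array([onz(c,a,b,.006)[:2] for a,b in zip(u,v)])
    mu=W.mean(0);d=np.linalg.svd(W-mu,full_matrices=0)[2][0];d=d*-np.sign(d[1])
    t=(W-mu)@d;tb=t.max()
    sh=W[(t<tb-.012)&(t>tb-.065)];mu2=sh.mean(0);d2=np.linalg.svd(sh-mu2,full_matrices=0)[2][0];d2=d2*-np.sign(d2[1])
    end=mu2+d2*((W-mu2)@d2).max()
    print(n,st[i],"len",t.max()-t.min(),"ang",np.degrees(np.arctan2(d2[1],d2[0])),"block",end-d2*.005,"shank57",end-d2*.062)
E
```

```text
wrist [ 388   69   91   73 1048] len 0.09643426941869422 ang -106.43972846822909 block [0.49194382 0.38084588] shank57 [0.50807519 0.4355156 ]
top [238 264  11   9  23] len 0.02206196975258848 ang -61.89273637450214 block [0.48994416 0.36948836] shank57 [0.46309011 0.41976619]
scene [222 205  29  42 252] len 0.13005006262317492 ang -105.76115521025947 block [0.48642884 0.36022372] shank57 [0.50191163 0.41508066]
```

```bash
python3 -m handwheel '[[29.9,33.4,0,0,0,0],[29.9,33.4,0,0,0,0],[29.9,33.4,0,0,0,0],[0,0,20,0,0,10],[0,0,20,0,0,10],[0,0,20,0,0,10],[0,0,20,0,0,10],[0,0,25,0,0,9.9],[0,0,25,0,0,0],[0,0,0,0,0,0]]' 40
python3 - <<'E'
from h import *
import pickle
c=camera("wrist");pickle.dump(c,open("w6.pkl","wb"));a=(255*(c["image"]/255.)**.8).astype(np.uint8);save("w6.png",a)
o=observe();M=R.from_rotvec(o["tcp_rot"]).as_matrix();print(o["eef_pos"],M.round(4).tolist(),o["ft_force"],proj(c,[.5025,.4150,.005]),proj(c,[.4865,.3603,.005]))
E
```

```text
time_s: 21.38
eef_pos: [0.5003, 0.4136, 0.0848]
tcp_rot: [-2.513, -1.885, 0.012]
ft_force: [0.2, -1.0, 1.0]
grip_width: 0.464
[0.501152   0.41429473 0.08709554] [[0.2798, 0.9601, -0.003], [0.9601, -0.2798, -0.0021], [-0.0029, -0.0023, -1.0]] [-0.39039705 -0.04470979  0.6869418 ] [323.06001595 250.63776704] [322.78947985 327.41161553]
```

View pics/w6.png

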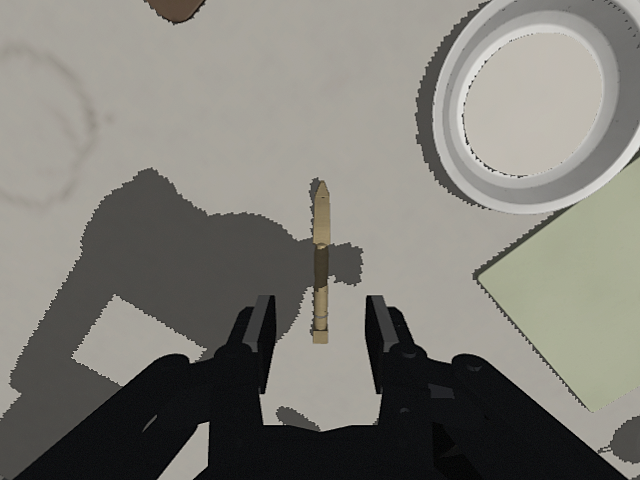

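```bash
python3 - <<'E'
from h import *
import pickle
c=pickle.load(open("w6.pkl","rb"))
b=onz(c,320.5,337,.006);s=onz(c,321.2,243,.006);t=onz(c,322,182,.012);print(b,s,t,np.linalg.norm(b-s),np.linalg.norm(b-t),np.degrees(np.arctan2(*(b-s)[1::-1])))
d=(b-s)/np.linalg.norm(b-s);sh=b-d*.057
o=observe();M=R.from_rotvec(o["tcp_rot"]).as_matrix();print(o["eef_pos"],"shank",sh,"tool-axes mm",1e3*M.T@(sh-o["eef_pos"]))
S=pickle.load(open("c1.pkl","rb"))
print([proj(S["scene"],p) for p in(b,s)],[proj(S["top"],p) for p in(b,s)])
E
```

```text
[0.48299347 0.35393111 0.006     ] [0.50290961 0.4206744  0.006     ] [0.51448313 0.45878823 0.012     ] 0.0696514150828931 0.10964768928756359 -106.61506375240492
[0.501152   0.41429473 0.08709554] shank [0.49929206 0.40855121 0.006     ] tool-axes mm [-5.80107934e+00  5.93486781e-03  8.11127697e+01]
[array([248.59364845, 246.1258318 ]), array([232.69329856, 224.29156539])] [array([252.01669923, 271.66172172]), array([222.38000504, 261.84931364])]
```

```bash
python3 -m handwheel '[[-4.8,0,25,0,0,0],[0,0,25,0,0,0],[0,0,15,0,0,0],[0,0,7,0,0,0],[0,0,3,0,0,0],[0,0,0,0,0,0],[0,0,0,0,0,0]]' 32
python3 -c "
from h import *
o=observe();print(o['eef_pos'],o['ft_force'],R.from_rotvec(o['tcp_rot']).as_matrix().round(4).tolist())"
```

```text
time_s: 22.3
eef_pos: [0.501, 0.4106, 0.0147]
tcp_rot: [-2.513, -1.885, -0.002]
ft_force: [0.3, 0.5, 0.3]
grip_width: 0.378
[0.50102032 0.41058666 0.01468902] [0.28683012 0.54031628 0.25781818] [[0.28, 0.96, 0.0011], [0.96, -0.28, 0.0009], [0.0011, 0.0008, -1.0]]
```

```bash
python3 -m handwheel '[[0,0,4.5,0,0,0],[0,0,0,0,0,0],[0,0,0,0,0,0]]' 22
python3 -m handwheel '[[0,0,0,0,0,0],[0,0,0,0,0,0],[0,0,0,0,0,0],[0,0,0,0,0,0]]' 5
```

```text
time_s: 22.68
eef_pos: [0.5017, 0.411, 0.0133]
tcp_rot: [2.513, 1.885, 0.006]
ft_force: [-5.8, -4.9, 16.9]
grip_width: 0.261
time_s: 23.18
eef_pos: [0.5021, 0.412, 0.0137]
tcp_rot: [-2.512, -1.885, -0.01]
ft_force: [-3.9, -1.1, 16.8]
grip_width: 0.08
```

```bash
python3 -m handwheel '[[0,0,-3.5,0,0,0],[0,0,0,0,0,0],[0,0,0,0,0,0]]' -
python3 - <<'E'
from h import *
import pickle
c=camera("wrist");pickle.dump(c,open("w7.pkl","wb"))
a=(255*(c["image"][180:480,220:420]/255.)**.5).astype(np.uint8);save("w7.png",cv2.resize(a,(400*1,600),interpolation=cv2.INTER_CUBIC))
o=observe();print(o['eef_pos'],o['ft_force'],o['grip_width']*85.4)
E
```

```text
time_s: 23.55
eef_pos: [0.501, 0.4106, 0.0137]
tcp_rot: [-2.513, -1.885, -0.002]
ft_force: [-1.2, -0.3, 7.0]
grip_width: 0.074
[0.50099391 0.4105887  0.01375576] [-1.77225467  0.26955774  6.07276931] 6.488813517868355
```

View pics/w7.png

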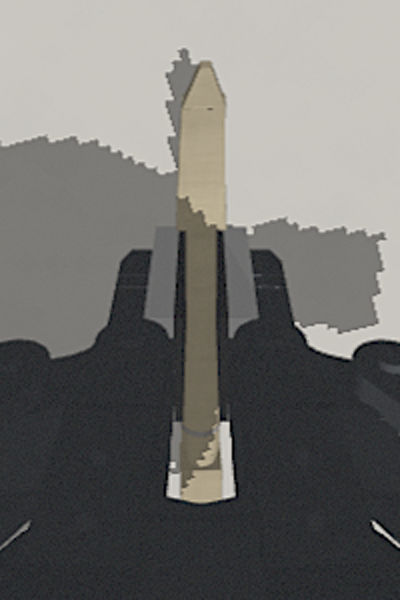

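The tool lies between the pads with the blade starting just at their edge. I'll lift it a little and check.

```bash
python3 -m handwheel '[[0,0,-3,0,0,0],[0,0,-3,0,0,0],[0,0,0,0,0,0],[0,0,0,0,0,0]]' 0
cat > tl.py <<'E'
from h import *
import pickle,sys
c=camera("wrist");pickle.dump(c,open("wt.pkl","wb"))
hsv=cv2.cvtColor(c["image"],cv2.COLOR_RGB2HSV)
m=cv2.inRange(hsv,(10,40,40),(35,255,255))[200:440,290:350]
k,l,st,ce=cv2.connectedComponentsWithStats(m)
for i in range(1,k):
    if st[i,4]>60: print(st[i]+[290,200,0,0,0],(ce[i]+[290,200]).round(1))
o=observe();M=R.from_rotvec(o["tcp_rot"]).as_matrix();print(o["time_s"],o['eef_pos'].round(4),o['ft_force'].round(2),o['grip_width']*85.4,M.round(4).tolist())
E
python3 tl.py
```

```text
time_s: 24.1
eef_pos: [0.5005, 0.4102, 0.0185]
tcp_rot: [-2.513, -1.885, 0.001]
ft_force: [0.4, -0.9, -0.5]
grip_width: 0.073
[ 308  210   26  186 3278] [320.5 296.5]
[310 395  21  37 611] [320.3 414.3]
24.15 [0.5005 0.4102 0.0185] [ 0.05 -0.05 -1.08] 6.27883960241852 [[0.28, 0.96, -0.0004], [0.96, -0.28, -0.0002], [-0.0003, -0.0003, -1.0]]
```

```bash
python3 - <<'E'
from h import *
import pickle
c=pickle.load(open("wt.pkl","rb"));o=observe();M=R.from_rotvec(o["tcp_rot"]).as_matrix();p=o["eef_pos"]
for dz in(0,.005):
    for n,(u,v,z) in dict(blockfarbottom=(320.3,431.5,.005),tip=(321,210,.013),bladestart=(320.5,294,.009+.005)).items():
        w=onz(c,u,v,z+dz);print(dz,n,w.round(4),(1e3*M.T@(w-p)).round(1))
cs=pickle.load(open("c1.pkl","rb"))
# bench-height check: tool block & dish via scene/top
print(tri(cs["top"],(249,271),cs["scene"],(247.5,244.5)),tri(cs["wrist"],(376.5,149.5),cs["scene"],(247.5,244.5)))
r=c["image"][395:440,320];print([int(x.max()) for x in r])
E
```

```text
0 blockfarbottom [0.4794 0.3368 0.005 ] [-76.4   0.3  13.5]
0 tip [0.5145 0.4561 0.013 ] [48.   0.6  5.5]
0 bladestart [0.5039 0.4204 0.014 ] [10.7  0.4  4.5]
0.005 blockfarbottom [0.4809 0.342  0.01  ] [-71.    0.3   8.5]
0.005 tip [0.5149 0.4574 0.018 ] [49.3  0.6  0.5]
0.005 bladestart [0.5046 0.4229 0.019 ] [13.3  0.4 -0.5]
(array([0.48507307, 0.36055154, 0.00402805]), np.float64(0.0014392587578756794)) (array([0.48642158, 0.36075166, 0.0030984 ]), np.float64(0.0005144131931860156))
[49, 38, 35, 38, 47, 48, 47, 48, 47, 46, 46, 47, 49, 46, 42, 44, 34, 140, 66, 30, 95, 118, 121, 117, 120, 120, 121, 123, 120, 122, 121, 121, 121, 121, 124, 138, 56, 4, 9, 11, 11, 10, 8, 9, 10]
```

```bash
python3 - <<'E'
from h import *
import pickle
c=pickle.load(open("wt.pkl","rb"));o=observe();M=R.from_rotvec(o["tcp_rot"]).as_matrix();p=o["eef_pos"]
P=lambda x,y,z:proj(c,p+M@np.array([x,y,z])*1e-3)
for z in(0,4,8,13): # depth ahead of TCP
    print(z,"block end",P(-62,0,z).round(1),"block width",(P(-57,5,z-5)-P(-57,-5,z-5)).round(1),"blade w",(P(20,6,z)-P(20,-6,z)).round(1),"tip",P(49,0,z).round(1),"bladestart",P(10,0,z).round(1))
im=c["image"].astype(int).max(2)
for v in(225,250,280,405,415,422,428,431): 
    print(v,''.join('#' if x<50 else '+' if x<90 else '.' for x in im[v,295:350]))
for n in("w7.pkl","wt.pkl"):
    c2=pickle.load(open(n,"rb"));h=c2["image"].astype(int)
    print(n,[tuple(h[v,320]) for v in range(396,436,2)])
E
```

```text
0 block end [319.7 431.8] block width [21.2 -0. ] blade w [29. -0.] tip [319.5 211. ] bladestart [319.5 300.5]
4 block end [319.7 425.2] block width [20.8 -0. ] blade w [28.2 -0. ] tip [319.5 208.5] bladestart [319.6 296.1]
8 block end [319.7 418.8] block width [20.3 -0. ] blade w [27.6 -0. ] tip [319.5 206.2] bladestart [319.6 291.8]
13 block end [319.7 411.2] block width [19.8 -0. ] blade w [26.7 -0. ] tip [319.5 203.4] bladestart [319.6 286.7]
225 ........#+++++++++##...............+...................
250 .......#+++++++........................................
280 +++++++++++++#####.....................................
405 ###########++++##############....+#......##############
415 #########+.....+####+....................##############
422 #########......+##+.......................#############
428 #########+...............................+#############
431 ########################++++###########################
w7.pkl [(np.int64(39), np.int64(37), np.int64(36)), (np.int64(41), np.int64(38), np.int64(32)), (np.int64(49), np.int64(43), np.int64(31)), (np.int64(48), np.int64(42), 
[... 935 characters left out ...]
int64(40), np.int64(28)), (np.int64(47), np.int64(40), np.int64(29)), (np.int64(46), np.int64(41), np.int64(28)), (np.int64(44), np.int64(38), np.int64(27)), (np.int64(140), np.int64(122), np.int64(88)), (np.int64(30), np.int64(26), np.int64(19)), (np.int64(118), np.int64(104), np.int64(73)), (np.int64(117), np.int64(102), np.int64(72)), (np.int64(120), np.int64(105), np.int64(75)), (np.int64(123), np.int64(107), np.int64(75)), (np.int64(122), np.int64(106), np.int64(76)), (np.int64(121), np.int64(107), np.int64(75)), (np.int64(121), np.int64(105), np.int64(75)), (np.int64(138), np.int64(120), np.int64(86)), (np.int64(3), np.int64(3), np.int64(4)), (np.int64(10), np.int64(10), np.int64(11))]
```

```bash
python3 -m handwheel '[[0,0,-20,0,0,0],[0,0,-40,0,0,0],[0,0,-40,0,0,0],[-9.3,33.9,0,0,0,0],[-9.3,33.9,0,0,0,0],[-9.4,33.8,0,0,0,0],[0,0,0,0,0,0],[0,0,0,0,0,0]]' -
python3 - <<'E'
from h import *
o=observe();M=R.from_rotvec(o["tcp_rot"]).as_matrix();p=o["eef_pos"];sp=np.array([.5560,.2378,.0637])
print(p.round(4),o["ft_force"].round(2),o["grip_width"]*85.4,"to 120 standoff:",(1e3*M.T@(sp+np.array([.28,.96,0])*.122-p)).round(1),M[:,2].round(4))
import pickle
cs={n:camera(n) for n in("top","scene")};pickle.dump(cs,open("c2.pkl","wb"))
for n,c in cs.items(): print(n,"spot",proj(c,[.556,.2378,.05]).round(),"block pred",proj(c,p-M[:,0]*.0585+[0,0,-.004]).round())
E
```

```text
time_s: 25.15
eef_pos: [0.5901, 0.3553, 0.1198]
tcp_rot: [-2.513, -1.885, -0.001]
ft_force: [-0.1, 1.0, -0.2]
grip_width: 0.075
[0.5901 0.3553 0.1198] [-0.14  1.02 -0.18] 6.435350078115101 to 120 standoff: [-0.5  0.1 56.1] [ 6.e-04  8.e-04 -1.e+00]
top spot [305. 237.] block pred [274. 221.]
scene spot [319. 238.] block pred [299. 191.]
```

```bash
python3 -m handwheel '[[0,0,25,0,0,0],[0,0,18,0,0,0],[0,0,8,0,0,0],[0,0,2.5,0,0,0],[0,0,0,0,0,0],[0,0,0,0,0,0]]' -
python3 - <<'E'
from h import *
import pickle
o=observe();M=R.from_rotvec(o["tcp_rot"]).as_matrix();p=o["eef_pos"];print(p.round(4),o["ft_force"].round(2))
cs={n:camera(n) for n in("top","scene")};pickle.dump(cs,open("c2.pkl","wb"))
g=lambda x:(255*(x/255.)**.5).astype(np.uint8)
a=cv2.resize(g(cs["scene"]["image"][160:280,230:360]),(520,480),interpolation=cv2.INTER_CUBIC)
b=cv2.resize(g(cs["top"]["image"][180:300,250:320]),(280,480),interpolation=cv2.INTER_CUBIC)
save("sl.png",np.hstack([a,b]))
for n,c in cs.items(): print(n,"block pred",proj(c,p-M[:,0]*.0585+[0,0,-.004]).round())
E
```

```text
time_s: 26.0
eef_pos: [0.5907, 0.3552, 0.0663]
tcp_rot: [2.513, 1.885, 0.002]
ft_force: [-0.6, 0.5, -0.3]
grip_width: 0.077
[0.5907 0.3552 0.0663] [-0.61  0.49 -0.32]
top block pred [276. 226.]
scene block pred [301. 212.]
```

```bash
python3 -m handwheel '[[-8,-0.5,0.7,0,0,0],[-8,0,0.5,0,0,0],[-8,0,0,0,0,0],[-6,0,0,0,0,0],[0,0,0,0,0,0]]' -
python3 -c "
from h import *
o=observe();M=R.from_rotvec(o['tcp_rot']).as_matrix();p=o['eef_pos'];sp=np.array([.5560,.2378,.0637])
print(p.round(4),o['ft_force'].round(2),(1e3*M.T@(p-sp)).round(1))"
```

```text
time_s: 26.72
eef_pos: [0.5815, 0.3258, 0.0643]
tcp_rot: [-2.514, -1.884, -0.0]
ft_force: [-0.6, -0.1, 0.1]
grip_width: 0.071
[0.5815 0.3258 0.0643] [-0.56 -0.13  0.1 ] [91.6 -0.2 -0.6]
```

```bash
python3 -m handwheel '[[-5,0,0,0,0,0],[-5,0,0,0,0,0],[-5,0,0,0,0,0],[0,0,0,0,0,0]]' -
python3 -c "
from h import *
o=observe();M=R.from_rotvec(o['tcp_rot']).as_matrix();p=o['eef_pos'];sp=np.array([.5560,.2378,.0637])
print(p.round(4),o['ft_force'].round(2),(1e3*M.T@(p-sp)).round(1))"
```

```text
time_s: 27.22
eef_pos: [0.5772, 0.3115, 0.0641]
tcp_rot: [-2.514, -1.884, 0.0]
ft_force: [0.4, -0.3, -1.5]
grip_width: 0.075
[0.5772 0.3115 0.0641] [ 0.38 -0.33 -1.54] [76.7 -0.3 -0.4]
```

```bash
python3 -m handwheel '[[-4,0,0.3,0,0,0],[-4,0,0,0,0,0],[0,0,0,0,0,0],[0,0,0,0,0,0]]' -
python3 -c "
from h import *
o=observe();M=R.from_rotvec(o['tcp_rot']).as_matrix();p=o['eef_pos'];sp=np.array([.5560,.2378,.0637])
print(p.round(4),o['ft_force'].round(2),o['wrist_torque'].round(3),(1e3*M.T@(p-sp)).round(1))"
```

```text
time_s: 27.72
eef_pos: [0.575, 0.3042, 0.0639]
tcp_rot: [2.513, 1.885, 0.0]
ft_force: [0.1, 0.1, 0.8]
grip_width: 0.08
[0.575  0.3042 0.0639] [0.09 0.13 0.84] [-0.094  0.076  0.008] [69.1 -0.3 -0.2]
```

Free of force so far. I'll slide the rest of the way, to about 61.5 mm.

```bash
python3 -m handwheel '[[-4,0,0,0,0,0],[-4,0,0,0,0,0],[0,0,0,0,0,0],[0,0,0.5,0,0,0],[0,0,0,0,0,0]]' -
python3 - <<'E'
from h import *
import pickle
o=observe();M=R.from_rotvec(o['tcp_rot']).as_matrix();p=o['eef_pos'];sp=np.array([.5560,.2378,.0637])
print(p.round(4),o['ft_force'].round(2),o['wrist_torque'].round(3),(1e3*M.T@(p-sp)).round(1))
cs={n:camera(n) for n in("wrist","scene","top")};pickle.dump(cs,open("c3.pkl","wb"))
g=lambda x:(255*(x/255.)**.45).astype(np.uint8)
a=cv2.resize(g(cs["scene"]["image"][185:285,250:370]),(480,400),interpolation=cv2.INTER_CUBIC)
b=cv2.resize(g(cs["wrist"]["image"][180:440,230:410]),(300,433),interpolation=cv2.INTER_CUBIC)[:400]
save("fin.png",np.hstack([a,b]))
E
```

```text
time_s: 28.35
eef_pos: [0.5728, 0.2963, 0.0638]
tcp_rot: [2.513, 1.884, -0.0]
ft_force: [-3.3, -3.5, 4.9]
grip_width: 0.073
[0.5728 0.2963 0.0638] [-3.35 -3.51  4.94] [-0.655  0.537 -0.004] [60.8 -0.2 -0.1]
```

View pics/fin.png

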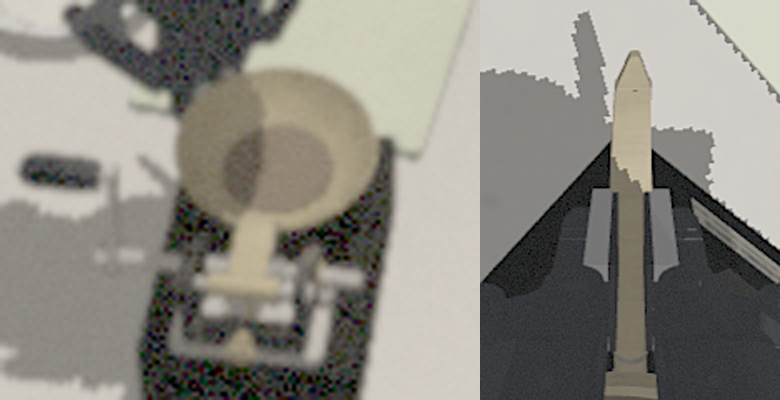

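Scene half: the cup is raised with nothing touching it. Wrist half: the tool lies along the base's corner diagonal, and the corner apex is at full-image pixel (319.6,254.6). I'll use that corner to check the block's position.

```bash
python3 - <<'E'
from h import *
import pickle
c=pickle.load(open("c3.pkl","rb"))["wrist"];o=observe();M=R.from_rotvec(o['tcp_rot']).as_matrix();p=o['eef_pos']
for z in(.05,.0557):
    w=onz(c,319.6,254.6,z);print(z,w.round(4),"rel",(1e3*M.T@(w-p)).round(1))
a=np.radians(33);ex,ey=np.array([np.cos(a),np.sin(a)]),np.array([-np.sin(a),np.cos(a)])
print("expected corner",np.array([.556,.2378])+.052*ex+.0485*ey)
# shank features: row of block start ring, blade start, tip
for (u,v,z,n) in((319.5,294,.0638+.0,"blade start top"),(320,395,.0638+.001,"ring?"),(320,403.5,.0638+.001,"block start top"),(320,210,.0638-.004,"tip")):
    w=onz(c,u,v,z);print(n,(1e3*M.T@(w-p)).round(1))
im=c["image"].astype(int).max(2);print(im[385:436,320].tolist())
E
```

```text
0.05 [0.58   0.3207 0.05  ] rel [25.5  0.  13.8]
0.0557 [0.5806 0.3229 0.0557] rel [27.7  0.   8.1]
expected corner [0.57319588 0.30679675]
blade start top [13.1 -0.  -0. ]
ring? [-38.8   0.2  -1. ]
block start top [-43.7   0.2  -1. ]
tip [48.4  0.2  4. ]
[51, 50, 51, 49, 51, 50, 49, 50, 53, 52, 50, 38, 37, 39, 49, 51, 49, 51, 44, 40, 40, 40, 41, 41, 39, 39, 36, 58, 57, 58, 57, 59, 56, 24, 25, 25, 25, 24, 24, 24, 25, 24, 25, 24, 24, 26, 17, 9, 9, 10, 10]
```

```bash
python3 -m handwheel '[[0,0,-0.9,0,0,0],[0,0,0,0,0,0],[-1,0.4,0,0,0,0],[-1,0.3,0,0,0,0],[0,0,0.5,0,0,0],[0,0,0,0,0,0],[0,0,0,0,0,0]]' -
python3 -c "
from h import *
o=observe();M=R.from_rotvec(o['tcp_rot']).as_matrix();p=o['eef_pos'];sp=np.array([.5560,.2378,.0637])
print(p.round(4),o['ft_force'].round(2),o['wrist_torque'].round(3),(1e3*M.T@(p-sp)).round(1))"
```

```text
time_s: 29.38
eef_pos: [0.5729, 0.2943, 0.0639]
tcp_rot: [2.513, 1.885, 0.0]
ft_force: [-1.0, -2.1, 1.5]
grip_width: 0.078
[0.5729 0.2943 0.0639] [-1.05 -2.14  1.46] [-0.275  0.227 -0.028] [59.   0.4 -0.2]
```

```bash
python3 -m handwheel '[[0,0,0,0,0,0],[0,0,0,0,0,0]]' 14
python3 -m handwheel '[[0,0,0,0,0,0],[0,0,0,0,0,0],[0,0,0,0,0,0]]' 28
python3 - <<'E'
from h import *
import pickle
o=observe();print(o['eef_pos'].round(4),o['ft_force'].round(2))
c=camera("wrist");pickle.dump(c,open("w8.pkl","wb"));c0=pickle.load(open("c3.pkl","rb"))["wrist"]
for q in(c0,c):
  im=q["image"].astype(int).max(2)
  for v in(225,260,290,330,370): print(v,''.join('#' if x<35 else '+' if x<60 else '.' for x in im[v,290:350]))
E
```

```text
time_s: 29.62
eef_pos: [0.5729, 0.2945, 0.0637]
tcp_rot: [-2.513, -1.885, -0.0]
ft_force: [0.0, -0.1, -0.9]
grip_width: 0.164
time_s: 30.0
eef_pos: [0.5729, 0.2945, 0.0637]
tcp_rot: [-2.513, -1.885, -0.0]
ft_force: [0.7, 0.2, -0.6]
grip_width: 0.328
[0.5729 0.2945 0.0637] [ 0.74  0.16 -0.58]
225 +...........+..........++...................................
260 ..................+........................+................
290 ##################++++++++++++++++++.......#################
330 ###++++++++++++++#######++++++++++++++######++++++++++++++##
370 #######################++++++++++++++++#####################
225 ............+..........+....................................
260 .................+#............................+............
290 ##################++++++++++++++++++.......#################
330 ####################++++++++++++++++++++####################
370 ####################++++++++++++++++++++####################
```

```bash
python3 -m handwheel '[[1,0,-3,0,0,0],[1,0,-8,0,0,0],[3,0,-20,0,0,0],[5,0,-40,0,0,0],[20,0,-40,0,0,0],[40,0,-20,0,0,0],[40,0,0,0,0,0],[0,0,0,0,0,0],[0,0,0,0,0,0]]' 32
python3 - <<'E'
from h import *
import pickle
cs={n:camera(n) for n in("wrist","scene","top")};pickle.dump(cs,open("c4.pkl","wb"))
o=observe();print(o["time_s"],o['eef_pos'].round(4),o['ft_force'].round(2))
p=[np.array([.5729,.2943,0]),np.array([.28,.96,0])]
b=p[0]-p[1]*.058+[0,0,.055];tip=p[0]+p[1]*.048+[0,0,.062];sh=p[0]+[0,0,.055]
for n,c in cs.items():
    print(n,"pred block/shank/tip",proj(c,b).round(1),proj(c,sh).round(1),proj(c,tip).round(1))
    hsv=cv2.cvtColor(c["image"],cv2.COLOR_RGB2HSV);m=cv2.inRange(hsv,(10,60,50),(32,255,255))
    t=proj(c,tip).astype(int);w=90 if n=="wrist" else 25
    k,l,st,ce=cv2.connectedComponentsWithStats(m)
    for i in range(1,k):
        if st[i,4]>25 and np.all(abs(ce[i]-t)<w*1.2): print("  ",st[i],ce[i].round(1))
# static check of bystanders: image differences top, before/after
a=pickle.load(open("c0.pkl","rb"))
for n in("dish",(206,203,30)),("bottle",(329,165,14)),("tin",(340,327,16)):
    x,y,r=n[1];A=a["top"]["image"][y-r:y+r,x-r:x+r].astype(int);B=cs["top"]["image"][y-r:y+r,x-r:x+r].astype(int);print(n[0],abs(A-B).mean().round(2))
E
```

```text
time_s: 31.18
eef_pos: [0.6037, 0.3997, 0.1956]
tcp_rot: [2.513, 1.885, 0.001]
ft_force: [-0.4, 0.5, -0.0]
grip_width: 0.37
31.325 [0.6039 0.399  0.1959] [ 0.54 -0.14  0.68]
wrist pred block/shank/tip [319.7 395. ] [319.7 343.2] [319.6 299.6]
   [314 303  13  65 642] [319.9 334.8]
   [316 368   8  18 100] [319.8 376.7]
scene pred block/shank/tip [318.8 235.3] [302.5 216.5] [289.5 199.2]
   [ 289  194   56   69 2052] [316.4 224.4]
top pred block/shank/tip [304.8 235.9] [278.9 227.7] [257.2 220.2]
dish 38.91
bottle 5.79
tin 9.82
```

```bash
python3 - <<'E'
from h import *
import pickle
cs=pickle.load(open("c4.pkl","rb"))
for n in("wrist","top","scene"):
    c=cs[n];hsv=cv2.cvtColor(c["image"],cv2.COLOR_RGB2HSV);m=cv2.inRange(hsv,(8,45,30),(34,255,255))
    k,l,st,ce=cv2.connectedComponentsWithStats(m)
    for i in range(1,k):
        if st[i,4]>300: print(n,st[i],ce[i].round(1))
    s=proj(c,[.5566,.2375,.089]);print("cup centre raised pred",s)
c=cs["wrist"]
t,bs=onz(c,319.9,303,.063),onz(c,319.9,340,.059);print("tip",t,"expected",np.array([.5729,.2943])+np.array([.28,.96])*.048)
im=c["image"].astype(int);print([(v,im[v,320].tolist()) for v in range(296,440,6)])
c=cs["top"];m=np.zeros((480,640),np.uint8)
hsv=cv2.cvtColor(c["image"],cv2.COLOR_RGB2HSV);m[205:268,275:340]=cv2.inRange(hsv,(8,45,30),(34,255,255))[205:268,275:340]
cn=max(cv2.findContours(m,0,1)[0],key=cv2.contourArea);print("top contour",cv2.boundingRect(cn),cv2.minEnclosingCircle(cn))
E
```

```text
wrist [  17    0  158   79 2573] [98.2 40.3]
wrist [415   0  42  18 561] [434.6   7.1]
wrist [ 478   60   46  121 2574] [500.1 117.6]
wrist [ 269  303  102  129 4018] [318.4 395.9]
cup centre raised pred [320.02687955 424.82057361]
top [    0     0   423   480 62942] [207.4 225.8]
top [  31  175  128  144 1763] [ 85.6 251.6]
top [ 15 311  41  31 396] [ 35.7 326.1]
cup centre raised pred [304.86409245 232.66312956]
scene [    0     0   640   266 81925] [224.8  99.8]
scene [470 241  19  43 329] [479.3 262. ]
scene [   0  257   52  208 6266] [ 15.3 360. ]
scene [450 294  15  63 483] [457.2 326. ]
scene [ 130  374  163   62 3392] [209.7 402.9]
scene [289 403  58  26 617] [321.7 414.5]
scene [ 226  443  122   37 2262] [286.1 465. ]
scene [   0  450   93   30 1439] [ 47.7 466.4]
cup centre raised pred [318.59505297 222.32908553]
tip [0.58579985 0.33772113 0.063     ] expected [0.58634 0.34038]
[(296, [163, 159, 150]), (302, [113, 108, 97]), (308, [116, 102, 73]), (314, [116, 101, 73]), (320, [128, 113, 81]), (326, [129, 112, 80]), (332, [136, 120, 88]), (338, [78, 69, 49]), (344, [149, 131, 95]), (350, [138, 122, 87]), (356, [136, 120, 85]), (362, [132, 116, 83]), (368, [45, 40, 29]), (374, [51, 45, 32]), (380, [50, 44, 30]), (386, [38, 38, 37]), (392, [166, 148, 107]), (398, [63, 53, 42]), (404, [63, 53, 41]), (410, [66, 55, 44]), (416, [62, 51, 41]), (422, [64, 54, 44]), (428, [63, 52, 41]), (434, [8, 9, 10])]
top contour (275, 210, 60, 58) ((304.5, 245.0), 36.21128463745117)
```

```bash
python3 - <<'E'
from h import *
import pickle
cs=pickle.load(open("c4.pkl","rb"));c=cs["wrist"];tx=np.array([.28,.96,0])
im=c["image"].astype(int);print(im[382:394,320].max(1).tolist(),im[300:306,320].max(1).tolist(),im[334:345,320].max(1).tolist())
sp=np.array([.556,.2378,0])
for zr in(.090,.093,.096):
  r=onz(c,320,388,zr);print(zr,"rim dist from spot",((r-sp)@tx*1e3).round(1),"tip",[((onz(c,319.9,302.5,z)-sp)@tx*1e3).round(1) for z in(.055,.06,.065)],"bladestart",((onz(c,319.9,338,.06)-sp)@tx*1e3).round(1))
for z,d in((.093,44.5),): print("pred rim row",proj(c,sp+tx*d*1e-3+[0,0,z]))
E
```

```text
[49, 50, 52, 52, 38, 33, 32, 25, 119, 154, 166, 62] [166, 172, 113, 77, 73, 113] [135, 137, 120, 75, 78, 120, 152, 153, 153, 151, 149]
0.09 rim dist from spot 40.1 tip [np.float64(100.3), np.float64(103.1), np.float64(105.8)] bladestart 67.9
0.093 rim dist from spot 42.7 tip [np.float64(100.3), np.float64(103.1), np.float64(105.8)] bladestart 67.9
0.096 rim dist from spot 45.4 tip [np.float64(100.3), np.float64(103.1), np.float64(105.8)] bladestart 67.9
pred rim row [319.19555183 386.22890998]
```

```bash
python3 -c "
from h import *
print(finish_job());o=observe();print(o['time_s'],o['ft_force'].round(2))"
```

```text
the job is handed in; nothing more can be done
None
the job is handed in; nothing more can be done
```

I turned the crank over the top from about -1.0 to 10.14 rad and let go. The gauge block is now under the raised cup, and I handed the job in at about 31 s; no verdict was reported. I followed the circle by wrist force: readings at the ends of moves stayed below about 11 N against the 15 N limit, though what happened between readings was not seen.

**Cup:** The last wrist view puts the rim at about its raised height, so the cup stands lifted. The dip in drive force near 4.6 rad is the only sign I have that it dropped once.

**Block:** I took the tool by its shank and slid it in from the front corner. It touched the base at the expected height with about 5 N of wrist force, and I released it there. The tool points at the cup's centre to within about 1 mm. Two measurements put the block 0.5 mm and 3.4 mm short of the wear spot, inside the 9 mm allowed.

**Checks that disagreed or are missing:**
- **Device position:** one wrist view of the base corner differed from my device position by about 4.6 mm along the device's y. The cup and shaft readings supported my value, so I shifted the block only a little for it.
- **Camera heights:** camera heights for the grip and shaft differed by several millimetres from what I felt, so I went by contact.
- **Flatness:** I could not see whether the block lies flat under the cup. I infer it from the level grasp and quiet release.
- **Bystanders:** the picture comparison for the dish was inconclusive because the arm was over it. The bottle and the tin changed only slightly. I felt no contact with any of the three.

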